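# Sweep bamboo base discs through the gate into the slot box

## Task

With the fingertips only, sweep the three round bamboo discs gently across the sorting board and through the gate in its fence, one at a time, so that each drops into the slot box behind the gate. Slide them without flicking, never pick one up, and leave the square tile and everything else where it stands.

Things in the scene. Friction and masses are not known exactly. Their poses are not given: they have to be found in the camera images.
- gate (a point): Centre of the gate at the height of the board's upper face (70 mm above the table). x points level through the gate into the slot box, y along the fence, z up. The fence (x = -7 to +7 mm, 25 mm high) has a gap 52 mm wide, y = -26 to +26: the gate. The board's face ends in a sharp edge at x = +8 mm; a disc whose centre is pushed past it falls into the slot box.
- sorter: The fixed dark wooden sorting board; origin on the table under the gate, axes as the gate's. Upper face 70 mm up, x = -290 to +8 mm, y = -145 to +145; side rims 8 mm high, 8 mm wide at y = +-141, rear edge open. Before the gate two cheeks, 8 mm thick, as high as the fence, flare the opening from 58 mm wide at the fence to 107 mm at x = -41. The discs start at x = -230 to -140.
- slot (a point): Centre of the inner floor of the slot box behind the gate (axes as the gate's). Open-topped light plywood box, fixed to the board, inner size 60 mm along x, 120 mm along y; its floor lies 64 mm below the board's upper face, and its end and far walls (8 mm thick) rise 20 mm above that face.
- disc0_center (a point): Centre of a loose round light bamboo disc, 36 mm in diameter, 12 mm thick, about 20 g, lying flat on the board (centre 6 mm above its face). The three are alike; axes turn with the disc, z is its axis.
- disc1_center (a point): Centre of a loose round light bamboo disc, 36 mm in diameter, 12 mm thick, about 20 g, lying flat on the board (centre 6 mm above its face). The three are alike; axes turn with the disc, z is its axis.
- disc2_center (a point): Centre of a loose round light bamboo disc, 36 mm in diameter, 12 mm thick, about 20 g, lying flat on the board (centre 6 mm above its face). The three are alike; axes turn with the disc, z is its axis.
- disc0: The same disc as point disc0_center, given at the centre of its underside.
- disc1: The same disc as point disc1_center, given at the centre of its underside.
- disc2: The same disc as point disc2_center, given at the centre of its underside.
- tile: Loose square light bamboo tile, 32 x 32 mm, 12 mm thick, lying flat on the board among the discs; origin at the centre of its underside. To be left alone.
- cup: Small upright bamboo cup, 36 mm across, 45 mm high, standing on the board near one corner of the fence; origin at the centre of its foot. To be left alone.
- spool: Upright wooden spool, 34 mm across, 40 mm high, standing on the board near the other corner of the fence; origin at the centre of its foot. To be left alone.
- basket: Loose small round bamboo basket, 90 mm across, 42 mm high, on the table to the robot's left, beside the board; origin at the centre of its foot. To be left alone.
- jar: Amber glass jar, 60 mm across, 85 mm high, on the table to the robot's left; origin at the centre of its foot. To be left alone.
- brush: Hand brush lying on the table to the robot's right, beyond the slot box; origin on its underside. To be left alone.

How it is judged:
By the outcome, as a careful person would: the job done as asked, in the order asked, and still so for the second after the job is handed in, with the robot touching nothing.
It also fails if it takes over 58 s, if anything falls off the work surface, if the arm or the gripper's body presses on something with over 40 N, if the wrist force passes 120 N, or if a joint passes its speed limit or range.

## Robot

A 7-joint arm with a two-finger parallel gripper is mounted at the origin on the work surface. World frame = base frame: x ahead of the robot, y to its left, z up, the work surface at z = 0. Lengths are in m, angles in rad, forces in N, time in s.
With the tool pointing down it reaches from about 0.4 to 0.9 m from the base axis. Payload 5.5 kg.
Tool frame: the origin (TCP) lies between the finger pads; the fingertips stand 19 mm ahead of it and the grasp point (between the pads) is the TCP; z points along the fingers, y is the direction in which the jaws open and shut (so a half turn about z gives the same grasp; the last joint's range is limited). The gripper opens to 92 mm and grips with 3 to 60 N. Pads are 19 mm wide; open, the fingers measure 130 mm over their backs; the gripper's body (75 mm by 190 mm) begins 47 mm behind the grasp point.
Start: joints at [1.593, 0.501, -0.427, 1.55, 0.221, 1.138, -0.21], TCP at [0.155, -0.631, 0.246] pointing down, gripper open.
Joint ranges: [-2.88, 2.88], [-0.31, 2.03], [-1.54, 1.56], [0.2, 2.42], [-1.41, 4.55], [0.19, 2.02], [-2.57, 2.57]. Speed limits (rad/s): [2.57, 2.57, 3.14, 3.14, 3.14, 3.14, 3.14].

## Interface

Orientations are given as a unit quaternion [w, x, y, z].
In Python, from plant import monitor, cams, env gives the robot as it stands.
- The arm moves only by the tool carry_out, never from a script. Its argument "targets" is a list of rows, each a list of 3 entries, a list of its own where there are three numbers: the turn, a rotation vector about the tool's x, y, z in degrees, then the shift along the tool's x, y, z in m, then the finger opening in m, from 0 to 0.0918. A call has 1 to 8 rows; each row is the pose to reach, as a shift and turn from the pose measured when the call began, along the tool's axes at that moment; what a row does not reach only later rows make up. A row lasts 1/12 s, in which the tool goes at most 41.7 mm and 7.16 degrees, less where a joint would pass 70% of its speed; a pose out of reach is approached as far as the arm can. A call with a gripper value outside its range is refused whole. The fingers move at their own pace and stop on an object; "squeeze" is the grip in N (left out, the last holds). Time passes only in rows, so rows that repeat a pose let the fingers close. It gives the time, the measured TCP pose, the force and the opening at its end, in the units of the state.
- monitor.get_obs(): the state, without advancing time (a new reading comes with each control period).
- cams.snapshot(name): name is "side" or "top"; returns (picture, depth): 480x640x3 uint8, blue, green, red; 480x640 float32, m along the optical axis (not along the pixel's ray), 0 where there is no reading.
- cams.calibration(name): a dict with "K" (3x3 intrinsics, pixels), "cam_to_world" (4x4, takes a point from camera to world coordinates). Camera axes: x right, y down, z forward; pixel columns grow to the right and rows downward; lengths in m; the calibration is good to about 2 mm. A picture is of the moment at which its call begins. calibration takes no time and is no camera call.
- env.finish_job(): hands the job in, once; it reports no verdict.
The state is a dict: "t": time; "q": joint angles; "joint_vel": joint speeds; "tau": joint torques, N m; "tcp_pos": TCP position; "ee_rot": TCP orientation; "force": force on the tool from outside, world axes, zero at the start; "moment": the same for the moment, N m; "grip_width": finger opening in m.
Only numpy, scipy, OpenCV 4.12 (cv2) and the standard library are available. Lean on these libraries where they do the work, as an engineer would, in place of code of your own. Each camera call takes 0.05 s, during which the arm holds its last target.

## Working session

There is one attempt and no reset: what is moved stays moved. The work goes in short steps, Python scripts to look and compute and a tool call to move; the robot and the scene stay as the last step left them, time stands still between calls to the robot, and variables do not carry over. Pictures are saved under pics/ and viewed, and the job is handed in when it is done.

Besides the shell and the picture viewer there is one more tool, called after "Request:" as name(argument=value, ...), one argument or row to a line, values as JSON. carry_out: Moves the arm, as the interface text tells. Its arguments: {"type":"object","properties":{"targets":{"type":"array"},"squeeze":{"type":"number"}},"required":["targets"]}

```bash
mkdir -p pics; ls; python3 - <<'E'
from plant import monitor,cams,env
import cv2
print(monitor.get_obs())
for n in("top","side"):
    p,d=cams.snapshot(n);cv2.imwrite(f"pics/{n}0.png",p)
    import numpy as np
    np.save(f"{n}0.npy",d)
    print(cams.calibration(n))
E
```

```text
pics
{'t': 0.0, 'q': array([ 1.59321641,  0.50182943, -0.42680139,  1.551497  ,  0.22082695,
        1.13825083, -0.21029217]), 'joint_vel': array([-0.00124446, -0.0002089 , -0.0009128 ,  0.00023715,  0.00218627,
        0.00017611,  0.00070736]), 'tau': array([-1.11346531e-04, -5.66591084e+01, -5.81620127e+00, -2.79101175e+01,
       -6.86432607e-02,  3.07061244e-02,  1.46441971e-04]), 'tcp_pos': array([ 0.15479706, -0.63060715,  0.24467119]), 'ee_rot': array([-9.56200363e-04,  9.92755877e-01,  1.20145101e-01, -9.20009073e-05]), 'force': array([-0.36601748, -0.01713962,  0.2588237 ]), 'moment': array([ 0.02532825, -0.01012685,  0.01762383]), 'grip_width': 0.09181899801737198}
{'K': array([[483.83188915,   0.        , 318.59107477],
       [  0.        , 483.83188915, 241.77963835],
       [  0.        ,   0.        ,   1.        ]]), 'cam_to_world': array([[ 2.94938974e-02, -9.86597314e-01,  1.60486290e-01,
         3.58792816e-01],
       [-9.99558587e-01, -2.96844280e-02,  1.21070446e-03,
        -1.32720797e-04],
       [ 3.56946596e-03, -1.60451158e-01, -9.87037327e-01,
         1.10692944e+00],
       [ 0.00000000e+00,  0.00000000e+00,  0.00000000e+00,
         1.00000000e+00]])}
{'K': array([[454.08207098,   0.        , 315.01462941],
       [  0.        , 454.08207098, 238.44076398],
       [  0.        ,   0.        ,   1.        ]]), 'cam_to_world': array([[ 0.98914412, -0.08099199,  0.12261406,  0.39398904],
       [-0.1469032 , -0.52425067,  0.83879717, -0.97785745],
       [-0.00365535, -0.84770368, -0.53045745,  0.67658033],
       [ 0.        ,  0.        ,  0.        ,  1.        ]])}
```

View pics/top0.png

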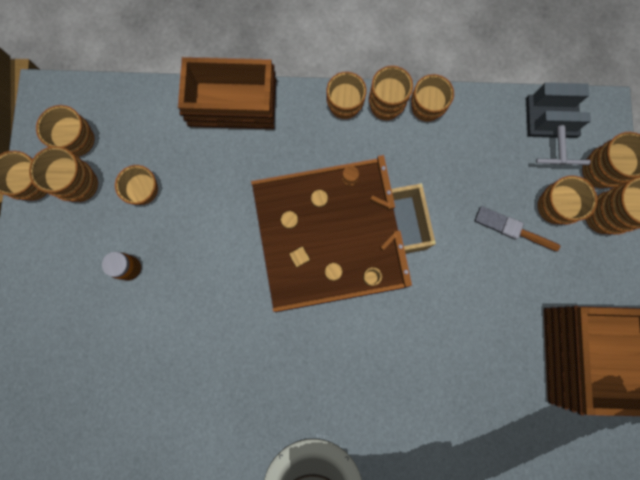

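View pics/side0.png

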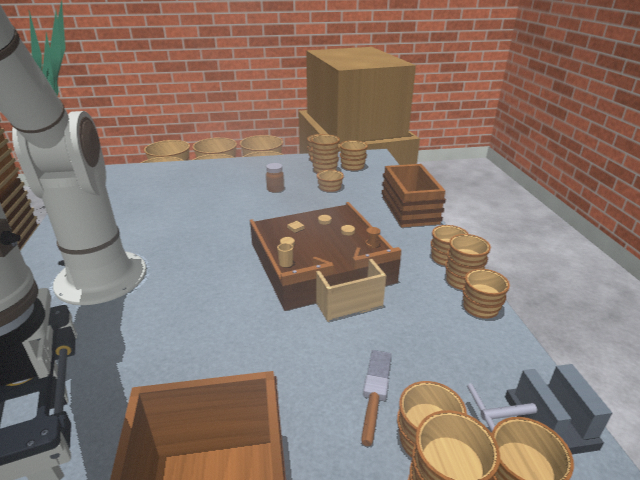

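```bash
python3 - <<'E'
import cv2
p=cv2.imread("pics/top0.png")[145:320,240:445]
cv2.imwrite("pics/crop0.png",cv2.resize(p,None,fx=3.4,fy=3.4,interpolation=cv2.INTER_CUBIC))
E
```

```text
(no output)
```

View pics/crop0.png

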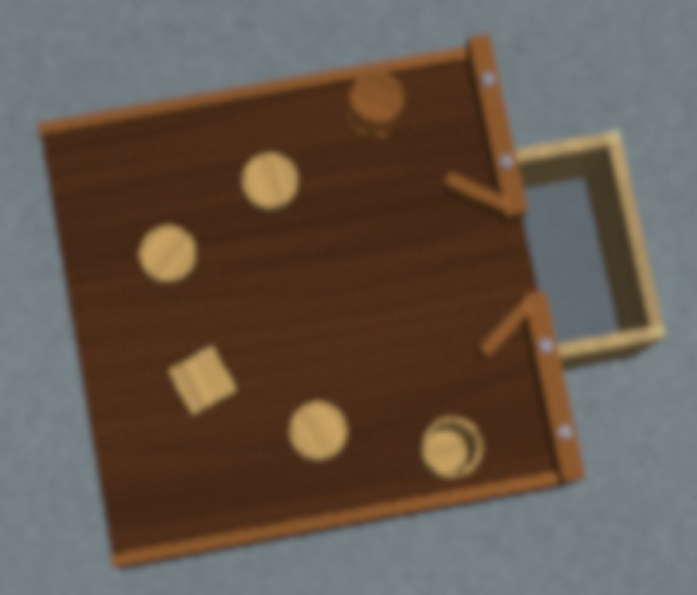

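```bash
cat >h.py <<'E'
import numpy as np
from plant import monitor,cams,env
from scipy.spatial.transform import Rotation as R
def bp(px,z,name="top"):
    c=cams.calibration(name);K=c["K"];T=c["cam_to_world"]
    r=T[:3,:3]@np.linalg.solve(K,[px[0],px[1],1.]);o=T[:3,3]
    return (o+r*(z-o[2])/r[2])
def cr(p,z): return bp((( p[0]+.5)/3.4-.5+240,(p[1]+.5)/3.4-.5+145),z)
E
python3 - <<'E'
from h import *
pts=[((42,126),.078,(-290,145)),((118,566),.078,(-290,-145)),((490,36),.095,(7,145)),((581,478),.095,(7,-145)),((469,41),.095,(-7,145)),((523,213),.095,(7,26)),((547,292),.095,(7,-26))]
W=np.array([cr(a,z)[:2] for a,z,_ in pts]);G=np.array([g for *_,g in pts])/1000
Wc=W-W.mean(0);Gc=G-G.mean(0)
th=np.arctan2((Gc[:,0]*Wc[:,1]-Gc[:,1]*Wc[:,0]).sum(),(Gc*Wc).sum())
Rm=np.array([[np.cos(th),-np.sin(th)],[np.sin(th),np.cos(th)]])
t=W.mean(0)-Rm@G.mean(0)
print("gate",t,np.degrees(th));print(np.round(1000*((W-t)@Rm-G),1))
np.savez("gate.npz",t=t,R=Rm,th=th)
d=np.load("top0.npy")
for n,p,z in [("A",(270,180),.082),("B",(168,253),.082),("C",(318,431),.082),("tile",(202,381),.082),("cup",(452,447),.115),("spool",(376,100),.11),("cheekU",(449,178),.095),("cheekL",(488,350),.095)]:
    w=cr(p,z);print(n,w.round(4),"gate frame mm",np.round(1000*(Rm.T@(w[:2]-t)),1), "depth z", end=' ')
    u,v=int(p[0]/3.4+240),int(p[1]/3.4+145);c=cams.calibration("top")
    print((c["cam_to_world"]@np.r_[np.linalg.solve(c["K"],[u,v,1])*d[v,u],1])[:3].round(4))
E
```

```text
gate [ 0.57640367 -0.15953213] -77.76768112453888
[[ 2.9 -1.9]
 [ 3.7  1.5]
 [-0.3 -0.6]
 [-3.2  1.7]
 [-0.2 -1.4]
 [-3.6  0.5]
 [ 0.7  0.2]]
A [0.623 0.003 0.082] gate frame mm [-149.    79.9] depth z [0.6247 0.0032 0.0805]
B [0.5733 0.0664 0.082 ] gate frame mm [-221.5   44.8] depth z [0.5736 0.0666 0.081 ]
C [ 0.4626 -0.0317  0.082 ] gate frame mm [-149.   -84.1] depth z [ 0.4633 -0.0313  0.0839]
tile [0.4919 0.0419 0.082 ] gate frame mm [-214.7  -39.9] depth z [0.4912 0.0419 0.0823]
cup [ 0.452  -0.1119  0.115 ] gate frame mm [ -72.9 -111.5] depth z [ 0.4556 -0.1147  0.0791]
spool [ 0.6695 -0.0622  0.11  ] gate frame mm [-75.4 111.6] depth z [ 0.6691 -0.0616  0.1114]
cheekU [ 0.6244 -0.1103  0.095 ] gate frame mm [-38.   57.3] depth z [ 0.625  -0.1112  0.0925]
cheekL [ 0.515  -0.1359  0.095 ] gate frame mm [-36.2 -55. ] depth z [ 0.516  -0.1353  0.0964]
```

```bash
cat >>h.py <<'E'
g=np.load("gate.npz") 
def rows(wps,w):
    """wps: (TCP x,y mm in gate frame, z world m, heading deg)"""
    o=monitor.get_obs();q=o["ee_rot"];R0=R.from_quat([q[1],q[2],q[3],q[0]]).as_matrix();p0=o["tcp_pos"]
    hd=np.degrees(g["th"])
    lp=g["R"].T@(p0[:2]-g["t"])*1000
    hx=-R0[:2,0];print("t",round(o["t"],2),"now gate mm",lp.round(1),"z",p0[2].round(4),"head",round(np.degrees(np.arctan2(hx[1],hx[0]))-hd,1),"F",o["force"].round(1),"w",round(o["grip_width"],4))
    for x,y,z,h in wps:
        a=np.radians(hd+h);X=-np.array([np.cos(a),np.sin(a),0]);Z=np.array([0,0,-1.]);Rt=np.c_[X,np.cross(Z,X),Z]
        xy=g["t"]+g["R"]@np.array([x,y])/1000
        rv=R.from_matrix(R0.T@Rt).as_rotvec(degrees=True);s=R0.T@(np.r_[xy,z]-p0)
        print([[round(float(v),1)+0. for v in rv],[round(float(v),4)+0. for v in s],w])
def disc(start,d,n,ctrl=-65,end=-30,last=14):
    """bezier path of disc centre -> list of TCP wps"""
    P0=np.array(start,float);P1=np.array([ctrl,0.]);P2=np.array([end,0.])
    t=np.linspace(0,1,400)[:,None];c=(1-t)**2*P0+2*t*(1-t)*P1+t*t*P2
    c=np.r_[c,np.c_[np.linspace(end,last,100)[1:],np.zeros(99)]]
    s=np.r_[0,np.cumsum(np.linalg.norm(np.diff(c,axis=0),axis=1))]
    tg=np.gradient(c,s,axis=0);L=s[-1];k=int(np.ceil(L/n));si=np.linspace(0,L,k+1)
    cx=np.c_[np.interp(si,s,c[:,0]),np.interp(si,s,c[:,1])];h=np.arctan2(np.interp(si,s,tg[:,1]),np.interp(si,s,tg[:,0]))
    return [(a-d*np.cos(b),e-d*np.sin(b),.094,np.degrees(b)) for (a,e),b in zip(cx,h)]
E
python3 - <<'E'
from h import *
w=disc((-149,80),36,7);print(len(w),np.round(w[0],3))
x,y,z,h=w[0]
rows([(x,y,.25,h)],.01)
E
```

```text
29 [-1.75075e+02  1.04821e+02  9.40000e-02 -4.35880e+01]
t 0.1 now gate mm [ 371.1 -511.8] z 0.2448 head -88.4 F [-0.3  0.3 -1.4] w 0.0914
[[-0.1, 0.0, -44.8], [0.6313, -0.5292, -0.0042], 0.01]
```

Request:
carry_out(
  targets=[
    [[0,0,0],[0,0,-0.04],0.01],
    [[0,0,-5],[0.02,-0.017,-0.06],0.01],
    [[0,0,-10],[0.045,-0.038,-0.06],0.01],
    [[0,0,-15],[0.075,-0.063,-0.06],0.01],
    [[0,0,-20],[0.105,-0.088,-0.06],0.01],
    [[0,0,-25],[0.135,-0.113,-0.06],0.01],
    [[0,0,-30],[0.165,-0.138,-0.06],0.01],
    [[0,0,-35],[0.195,-0.163,-0.06],0.01],
  ],
)

```text
t: 0.77
tcp_pos: [0.3059, -0.4241, 0.3048]
ee_rot: [-0.001, 0.91, 0.415, -0.0]
force: [0.9, 0.4, -1.2]
grip_width: 0.043
```

```bash
python3 - <<'E'
from h import *
x,y,z,h=disc((-149,80),36,7)[0]
rows([(x,y,.25,h)],.01)
print(monitor.get_obs()["q"].round(2))
E
```

```text
t 0.77 now gate mm [ 201.3 -320.5] z 0.3048 head -53.2 F [ 0.9  0.4 -1.2] w 0.043
[[-0.1, -0.1, -9.6], [0.5659, -0.0465, 0.0554], 0.01]
[ 1.47  0.24 -0.67  1.79  0.16  1.17  0.03]
```

Request:
carry_out(
  targets=[
    [[0,0,-1],[0.035,-0.003,0],0.01],
    [[0,0,-2],[0.07,-0.006,0],0.01],
    [[0,0,-3],[0.105,-0.009,0],0.01],
    [[0,0,-4],[0.14,-0.012,0],0.01],
    [[0,0,-5],[0.175,-0.014,0],0.01],
    [[0,0,-6],[0.21,-0.017,0],0.01],
    [[0,0,-7],[0.245,-0.02,0],0.01],
    [[0,0,-8],[0.28,-0.023,0],0.01],
  ],
)

```text
t: 1.43
tcp_pos: [0.4725, -0.1961, 0.3049]
ee_rot: [-0.001, 0.879, 0.478, -0.0]
force: [0.2, -1.2, 0.4]
grip_width: 0.0098
```

```bash
python3 - <<'E'
from h import *
x,y,z,h=disc((-149,80),36,7)[0]
rows([(x,y,.2,h)],.01)
print(monitor.get_obs()["q"].round(2))
E
```

```text
t 1.43 now gate mm [  13.8 -109.4] z 0.3049 head -45.2 F [ 0.2 -1.2  0.4] w 0.0098
[[-0.1, 0.0, -1.6], [0.285, 0.0173, 0.105], 0.01]
[ 1.08  0.25 -0.86  1.81  0.21  1.17 -0.42]
```

Request:
carry_out(
  targets=[
    [[0,0,0],[0.04,0.002,0],0.01],
    [[0,0,0],[0.08,0.005,0],0.01],
    [[0,0,-1],[0.12,0.007,0.01],0.01],
    [[0,0,-1],[0.16,0.01,0.03],0.01],
    [[0,0,-1.6],[0.2,0.012,0.05],0.01],
    [[0,0,-1.6],[0.24,0.015,0.07],0.01],
    [[0,0,-1.6],[0.27,0.017,0.09],0.01],
    [[0,0,-1.6],[0.285,0.017,0.105],0.01],
  ],
)

```text
t: 2.1
tcp_pos: [0.6424, 0.0389, 0.1979]
ee_rot: [-0.002, 0.871, 0.492, 0.0]
force: [-0.4, 0.9, 1.7]
grip_width: 0.0103
```

```bash
python3 - <<'E'
from h import *
import cv2
for n in ("top","side"):
    p,_=cams.snapshot(n)
    p=p[145:320,240:445] if n=="top" else p[150:330,220:440]
    cv2.imwrite(f"pics/a_{n}.png",cv2.resize(p,None,fx=3.4,fy=3.3,interpolation=cv2.INTER_CUBIC))
x,y,z,h=disc((-149,80),36,7)[0]
rows([(x,y,.15,h),(x,y,.094,h)],.01)
print(monitor.get_obs()["q"].round(2))
E
```

```text
t 2.2 now gate mm [-180.4  104.2] z 0.1961 head -43.2 F [-0.7  0.4  0.8] w 0.01
[[-0.5, 0.0, 0.4], [-0.0035, 0.0045, 0.046], 0.01]
[[-0.5, 0.0, 0.4], [-0.0035, 0.005, 0.102], 0.01]
[ 0.45  0.63 -0.8   1.6   0.48  1.12 -1.01]
```

View pics/a_side.png

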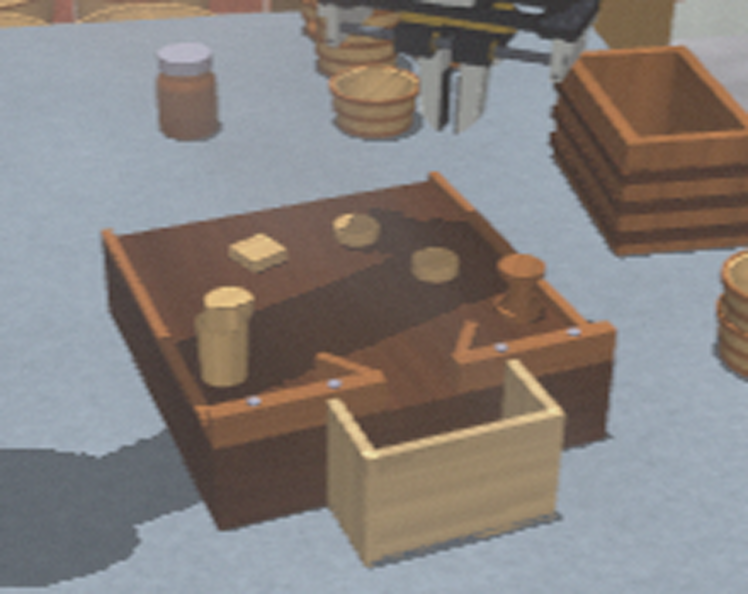

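View pics/a_top.png

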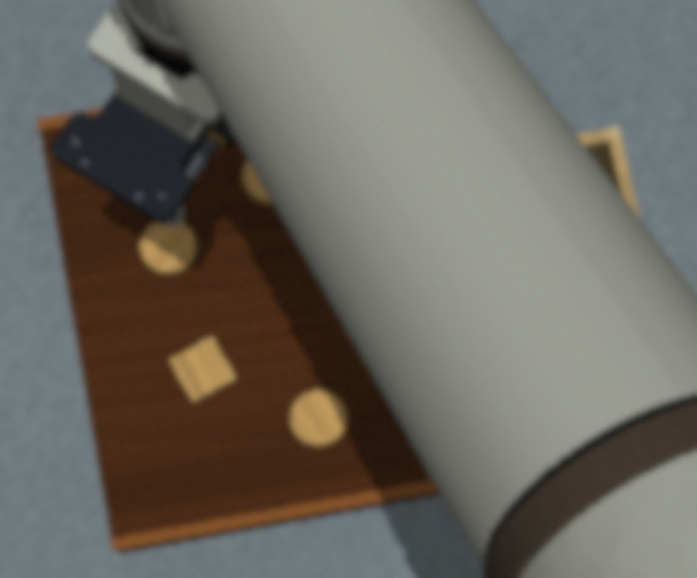

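Request:
carry_out(
  targets=[
    [[0,0,0.4],[-0.002,0.003,0.02],0.01],
    [[0,0,0.4],[-0.0035,0.0045,0.045],0.01],
    [[0,0,0.4],[-0.0035,0.005,0.07],0.01],
    [[0,0,0.4],[-0.0035,0.005,0.085],0.01],
    [[0,0,0.4],[-0.0035,0.005,0.095],0.01],
    [[0,0,0.4],[-0.0035,0.005,0.1],0.01],
    [[0,0,0.4],[-0.0035,0.005,0.102],0.01],
    [[0,0,0.4],[-0.0035,0.005,0.102],0.01],
  ],
)

```text
t: 2.87
tcp_pos: [0.6422, 0.0337, 0.0947]
ee_rot: [-0.004, 0.872, 0.489, -0.002]
force: [-0.2, -0.4, 0.7]
grip_width: 0.0099
```

```bash
cat >look.py <<'E'
import sys
from h import *
import cv2
def look(tag):
    p,_=cams.snapshot("side");p=p[185:325,230:420]
    cv2.imwrite(f"pics/{tag}.png",cv2.resize(p,None,fx=4,fy=4,interpolation=cv2.INTER_CUBIC))
E
python3 - <<'E'
from look import *
look("b_side")
p,_=cams.snapshot("top");import cv2;cv2.imwrite("pics/b_top.png",cv2.resize(p[145:320,240:445],None,fx=3.4,fy=3.4,interpolation=cv2.INTER_CUBIC))
w=disc((-149,80),27,7)
for i in range(0,len(w),1): print(i,np.round(w[i],1))
rows(w[:8],.01)
E
```

```text
0 [-1.686e+02  9.860e+01  1.000e-01 -4.360e+01]
1 [-1.638e+02  9.380e+01  1.000e-01 -4.320e+01]
2 [-1.589e+02  8.910e+01  1.000e-01 -4.290e+01]
3 [-1.541e+02  8.440e+01  1.000e-01 -4.240e+01]
4 [-1.492e+02  7.960e+01  1.000e-01 -4.200e+01]
5 [-1.443e+02  7.500e+01  1.000e-01 -4.150e+01]
6 [-1.394e+02  7.030e+01  1.000e-01 -4.100e+01]
7 [-1.344e+02  6.570e+01  1.000e-01 -4.040e+01]
8 [-1.294e+02  6.110e+01  1.000e-01 -3.970e+01]
9 [-1.244e+02  5.650e+01  1.000e-01 -3.900e+01]
10 [-1.194e+02  5.200e+01  1.000e-01 -3.820e+01]
11 [-1.143e+02  4.750e+01  1.000e-01 -3.730e+01]
12 [-1.091e+02  4.310e+01  1.000e-01 -3.620e+01]
13 [-1.04e+02  3.87e+01  1.00e-01 -3.51e+01]
14 [-98.8  34.3   0.1 -33.7]
15 [-93.5  30.    0.1 -32. ]
16 [-88.2  25.7   0.1 -30. ]
17 [-82.8  21.4   0.1 -27.5]
18 [-77.4  17.1   0.1 -24.3]
19 [-71.9  12.7   0.1 -20.1]
20 [-66.2   8.    0.1 -14.2]
21 [-60.3   2.9   0.1  -5.7]
22 [-53.6   0.    0.1   0. ]
23 [-46.9   0.    0.1   0. ]
24 [-40.1   0.    0.1   0. ]
25 [-33.3   0.    0.1   0. ]
26 [-26.5   0.    0.1   0. ]
27 [-19.8   0.    0.1   0. ]
28 [-13.    0.    0.1   0. ]
t 2.97 now gate mm [-175.1  105.7] z 0.0954 head -43.6 F [ 0.1  0.4 -0.3] w 0.01
[[-0.4, -0.1, 0.0], [-0.0096, -0.0007, 0.0014], 0.01]
[[-0.4, -0.1, -0.4], [-0.0164, -0.0008, 0.0014], 0.01]
[[-0.4, -0.1, -0.8], [-0.0232, -0.0009, 0.0014], 0.01]
[[-0.4, -0.1, -1.2], [-0.03, -0.001, 0.0014], 0.01]
[[-0.4, -0.1, -1.6], [-0.0367, -0.001, 0.0014], 0.01]
[[-0.4, -0.1, -2.1], [-0.0435, -0.0011, 0.0014], 0.01]
[[-0.4, -0.1, -2.6], [-0.0503, -0.001, 0.0013], 0.01]
[[-0.4, -0.1, -3.2], [-0.0571, -0.001, 0.0013], 0.01]
```

View pics/b_side.png

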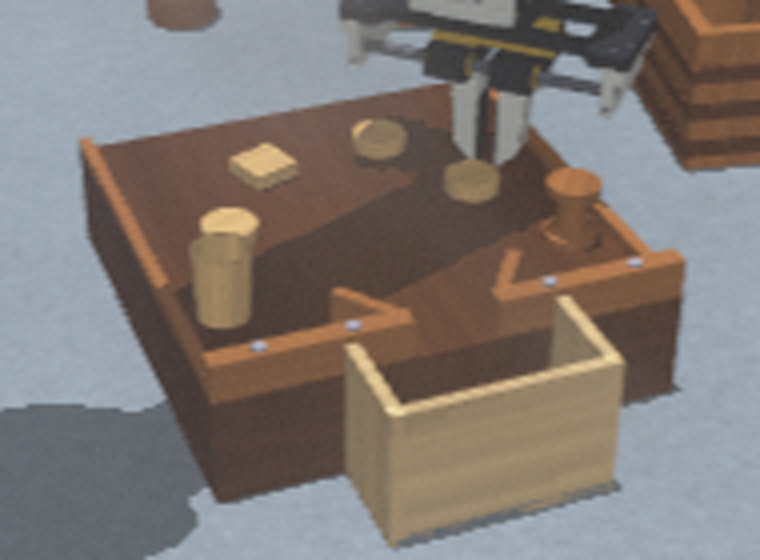

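View pics/b_top.png

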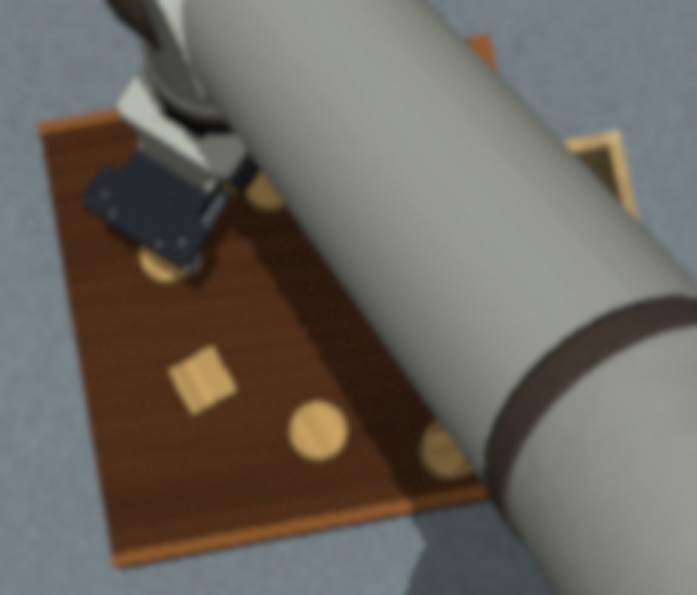

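Request:
carry_out(
  targets=[
    [[0,0,0],[-0.005,-0.0005,0.001],0.01],
    [[0,0,0],[-0.01,-0.0007,0.001],0.01],
    [[0,0,-0.4],[-0.0165,-0.0008,0.001],0.01],
    [[0,0,-0.8],[-0.023,-0.001,0.001],0.01],
    [[0,0,-1.2],[-0.03,-0.001,0.001],0.01],
    [[0,0,-1.6],[-0.037,-0.001,0.001],0.01],
    [[0,0,-2.1],[-0.0435,-0.001,0.001],0.01],
    [[0,0,-2.1],[-0.0435,-0.001,0.001],0.01],
  ],
)

```text
t: 3.63
tcp_pos: [0.6183, -0.0051, 0.094]
ee_rot: [-0.003, 0.863, 0.505, -0.002]
force: [-0.2, -0.3, 0.3]
grip_width: 0.0102
```

```bash
python3 - <<'E'
from look import *
look("c_side")
w=disc((-149,80),27,7)
rows(w[5:21],.01)
E
```

```text
t 3.68 now gate mm [-142.9   74.2] z 0.0941 head -41.6 F [-0.  -0.4  0.4] w 0.0101
[[-0.4, -0.1, -0.1], [0.0015, -0.0004, 0.0002], 0.01]
[[-0.4, -0.1, -0.6], [-0.0053, -0.0006, 0.0001], 0.01]
[[-0.4, -0.1, -1.2], [-0.012, -0.0007, 0.0001], 0.01]
[[-0.4, -0.1, -1.9], [-0.0188, -0.0009, 0.0001], 0.01]
[[-0.4, -0.1, -2.6], [-0.0256, -0.0009, 0.0001], 0.01]
[[-0.4, -0.1, -3.4], [-0.0324, -0.001, 0.0001], 0.01]
[[-0.4, -0.1, -4.3], [-0.0392, -0.0009, 0.0001], 0.01]
[[-0.4, -0.1, -5.3], [-0.0459, -0.0009, 0.0001], 0.01]
[[-0.4, -0.1, -6.5], [-0.0527, -0.0007, 0.0001], 0.01]
[[-0.4, -0.1, -7.9], [-0.0595, -0.0005, 0.0001], 0.01]
[[-0.4, -0.1, -9.6], [-0.0663, -0.0003, 0.0001], 0.01]
[[-0.4, -0.1, -11.6], [-0.0732, 0.0, 0.0001], 0.01]
[[-0.4, -0.1, -14.1], [-0.08, 0.0004, 0.0001], 0.01]
[[-0.4, -0.1, -17.3], [-0.087, 0.0008, 0.0001], 0.01]
[[-0.4, -0.1, -21.5], [-0.094, 0.0011, 0.0001], 0.01]
[[-0.4, -0.1, -27.4], [-0.1013, 0.0014, 0.0001], 0.01]
```

View pics/c_side.png

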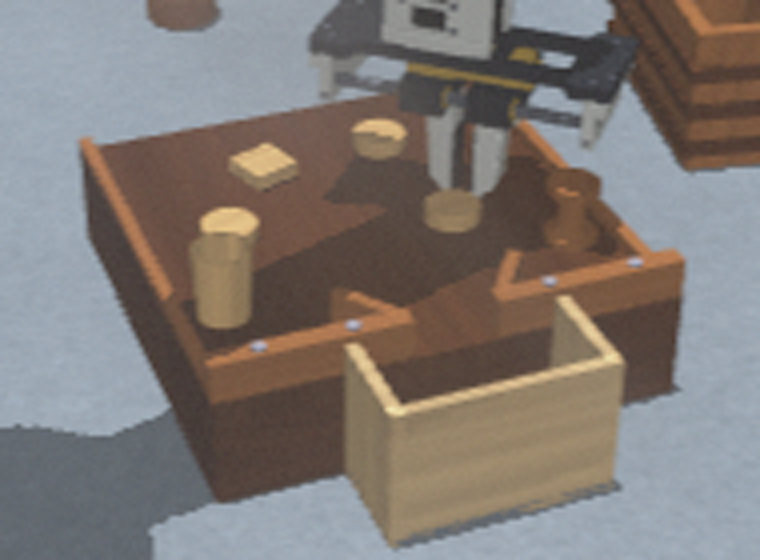

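```bash
cat >>look.py <<'E'
def sg(px,z=.082):
    w=bp(((px[0]+.5)/4-.5+230,(px[1]+.5)/4-.5+185),z,"side");return (g["R"].T@(w[:2]-g["t"])*1000).round(1)
E
python3 - <<'E'
from look import *
print(sg((453,205)),sg((379,132)),"expect B -221,45;", sg((264,158)),"tile -215,-40")
E
```

```text
[-115.    50.9] [-217.5   42. ] expect B -221,45; [-212.4  -40.4] tile -215,-40
```

Request:
carry_out(
  targets=[
    [[0,0,-1],[-0.006,-0.0005,0],0.01],
    [[0,0,-1.5],[-0.012,-0.0007,0],0.01],
    [[0,0,-2],[-0.019,-0.001,0],0.01],
    [[0,0,-2.6],[-0.0255,-0.001,0],0.01],
    [[0,0,-3.4],[-0.0325,-0.001,0],0.01],
    [[0,0,-4.3],[-0.039,-0.001,0],0.01],
    [[0,0,-5.3],[-0.046,-0.001,0],0.01],
    [[0,0,-6.5],[-0.0525,-0.001,0],0.01],
  ],
)

```text
t: 4.35
tcp_pos: [0.5916, -0.0503, 0.0941]
ee_rot: [-0.003, 0.833, 0.554, -0.001]
force: [0.5, 0.3, 0.1]
grip_width: 0.0097
```

```bash
python3 - <<'E'
from look import *
look("d_side")
w=disc((-149,80),27,7)
rows(w[13:],.01)
E
```

```text
t 4.4 now gate mm [-102.   37.] z 0.0938 head -35.0 F [-0.6 -0.6 -0.6] w 0.0099
[[-0.4, 0.0, 0.0], [0.0026, 0.0003, -0.0002], 0.01]
[[-0.4, 0.0, -1.4], [-0.0042, -0.0003, -0.0002], 0.01]
[[-0.4, 0.0, -3.0], [-0.011, -0.0009, -0.0002], 0.01]
[[-0.4, 0.0, -5.0], [-0.0178, -0.0013, -0.0002], 0.01]
[[-0.4, 0.0, -7.5], [-0.0247, -0.0018, -0.0002], 0.01]
[[-0.4, 0.0, -10.7], [-0.0316, -0.0022, -0.0002], 0.01]
[[-0.4, 0.0, -14.9], [-0.0386, -0.0026, -0.0002], 0.01]
[[-0.4, -0.1, -20.8], [-0.0459, -0.0032, -0.0002], 0.01]
[[-0.4, -0.1, -29.3], [-0.0538, -0.004, -0.0001], 0.01]
[[-0.4, -0.1, -35.0], [-0.0608, -0.0025, -0.0002], 0.01]
[[-0.4, -0.1, -35.0], [-0.0664, 0.0014, -0.0002], 0.01]
[[-0.4, -0.1, -35.0], [-0.0719, 0.0052, -0.0002], 0.01]
[[-0.4, -0.1, -35.0], [-0.0775, 0.0091, -0.0002], 0.01]
[[-0.4, -0.1, -35.0], [-0.083, 0.013, -0.0003], 0.01]
[[-0.4, -0.1, -35.0], [-0.0886, 0.0169, -0.0003], 0.01]
[[-0.4, -0.1, -35.0], [-0.0941, 0.0208, -0.0003], 0.01]
```

View pics/d_side.png

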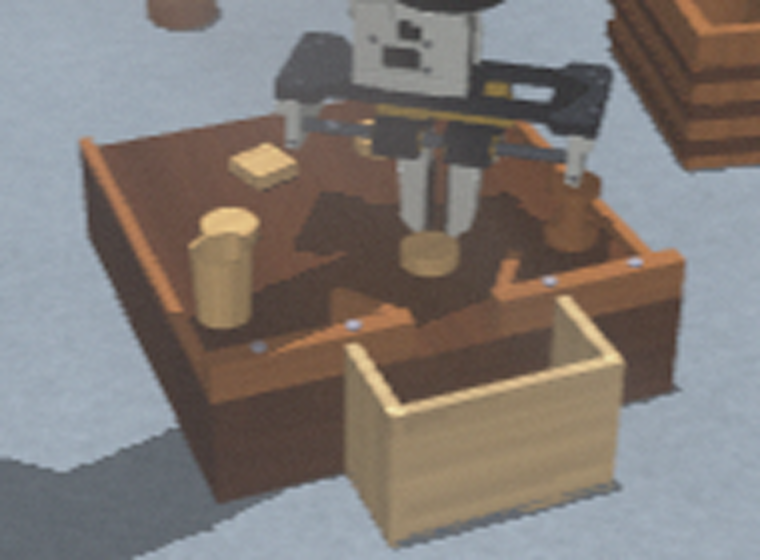

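```bash
python3 - <<'E'
from look import *
print(sg((429,247)))
E
```

```text
[-76.2  18.2]
```

```bash
python3 - <<'E'
from look import *
w=disc((-78,19),29,5.5,ctrl=-51,end=-20)
print(len(w));rows(w,.01)
E
```

```text
19
t 4.4 now gate mm [-102.   37.] z 0.0938 head -35.0 F [-0.6 -0.6 -0.6] w 0.0099
[[-0.4, 0.0, 0.1], [-0.001, -0.0009, -0.0002], 0.01]
[[-0.4, 0.0, -2.5], [-0.0063, -0.0021, -0.0002], 0.01]
[[-0.4, 0.0, -5.2], [-0.0118, -0.0031, -0.0002], 0.01]
[[-0.4, 0.0, -8.0], [-0.0172, -0.0039, -0.0002], 0.01]
[[-0.4, 0.0, -11.0], [-0.0227, -0.0045, -0.0001], 0.01]
[[-0.4, 0.0, -14.0], [-0.0283, -0.0049, -0.0001], 0.01]
[[-0.4, -0.1, -17.2], [-0.0338, -0.005, -0.0001], 0.01]
[[-0.4, -0.1, -20.4], [-0.0394, -0.0048, -0.0001], 0.01]
[[-0.4, -0.1, -23.6], [-0.045, -0.0043, -0.0001], 0.01]
[[-0.4, -0.1, -26.8], [-0.0505, -0.0035, -0.0002], 0.01]
[[-0.4, -0.1, -30.0], [-0.056, -0.0024, -0.0002], 0.01]
[[-0.4, -0.1, -33.1], [-0.0613, -0.0009, -0.0002], 0.01]
[[-0.4, -0.1, -35.0], [-0.0663, 0.0013, -0.0002], 0.01]
[[-0.4, -0.1, -35.0], [-0.0706, 0.0043, -0.0002], 0.01]
[[-0.4, -0.1, -35.0], [-0.075, 0.0074, -0.0002], 0.01]
[[-0.4, -0.1, -35.0], [-0.0794, 0.0105, -0.0003], 0.01]
[[-0.4, -0.1, -35.0], [-0.0837, 0.0135, -0.0003], 0.01]
[[-0.4, -0.1, -35.0], [-0.0881, 0.0166, -0.0003], 0.01]
[[-0.4, -0.1, -35.0], [-0.0925, 0.0196, -0.0003], 0.01]
```

Request:
carry_out(
  targets=[
    [[0,0,-1],[-0.004,-0.0015,0],0.01],
    [[0,0,-4],[-0.009,-0.0025,0],0.01],
    [[0,0,-7],[-0.0145,-0.0035,0],0.01],
    [[0,0,-10],[-0.02,-0.0042,0],0.01],
    [[0,0,-13],[-0.0255,-0.0047,0],0.01],
    [[0,0,-16],[-0.031,-0.005,0],0.01],
    [[0,0,-19],[-0.037,-0.005,0],0.01],
    [[0,0,-22],[-0.042,-0.0045,0],0.01],
  ],
)

```text
t: 5.07
tcp_pos: [0.5701, -0.0894, 0.0939]
ee_rot: [-0.004, 0.711, 0.703, -0.002]
force: [-0.3, 0.2, -0.4]
grip_width: 0.0102
```

```bash
python3 - <<'E'
from look import *
look("e_side")
w=disc((-78,19),29,5.5,ctrl=-51,end=-20)
rows(w[8:],.006)
E
```

```text
t 5.12 now gate mm [-68.5   8.1] z 0.0936 head -12.7 F [ 0.1 -0.2  0.1] w 0.0102
[[-0.5, -0.1, -1.3], [-0.0009, -0.0003, -0.0004], 0.006]
[[-0.4, -0.1, -4.5], [-0.0063, -0.0016, -0.0004], 0.006]
[[-0.4, -0.1, -7.7], [-0.0118, -0.0027, -0.0004], 0.006]
[[-0.4, -0.1, -10.8], [-0.0173, -0.0034, -0.0004], 0.006]
[[-0.4, -0.1, -12.7], [-0.0228, -0.0032, -0.0004], 0.006]
[[-0.4, -0.1, -12.7], [-0.028, -0.002, -0.0004], 0.006]
[[-0.4, -0.1, -12.7], [-0.0332, -0.0008, -0.0005], 0.006]
[[-0.4, -0.1, -12.7], [-0.0384, 0.0003, -0.0005], 0.006]
[[-0.4, -0.1, -12.7], [-0.0436, 0.0015, -0.0005], 0.006]
[[-0.4, -0.1, -12.7], [-0.0488, 0.0027, -0.0005], 0.006]
[[-0.4, -0.1, -12.7], [-0.054, 0.0039, -0.0005], 0.006]
```

View pics/e_side.png

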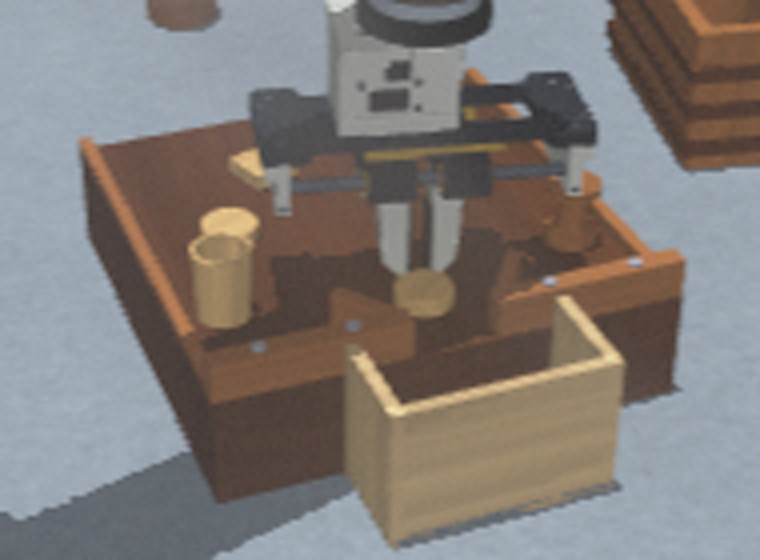

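```bash
python3 - <<'E'
from look import *
print(sg((425,286)))
E
```

```text
[-38.8  -0.2]
```

Request:
carry_out(
  targets=[
    [[0,0,-2.5],[-0.004,-0.001,0],0.01],
    [[0,0,-5],[-0.008,-0.002,0],0.01],
    [[0,0,-8],[-0.0125,-0.0027,0],0.008],
    [[0,0,-11],[-0.0175,-0.0032,0],0.008],
    [[0,0,-12.7],[-0.0225,-0.003,0],0.006],
    [[0,0,-12.7],[-0.028,-0.002,0],0.006],
    [[0,0,-12.7],[-0.033,-0.001,0],0.006],
    [[0,0,-12.7],[-0.035,-0.0005,0],0.006],
  ],
)

```text
t: 5.78
tcp_pos: [0.5692, -0.1269, 0.0935]
ee_rot: [-0.004, 0.629, 0.777, -0.002]
force: [0.6, 0.0, -0.1]
grip_width: 0.0062
```

```bash
python3 - <<'E'
from look import *
look("f_side")
rows([(-27,0,.094,0),(-21,0,.094,0),(-16,0,.094,0),(-12,0,.094,0)],.004)
E
```

```text
t 5.83 now gate mm [-33.3  -0.1] z 0.0935 head -0.2 F [ 0.9 -0.8 -0.5] w 0.0062
[[-0.4, -0.2, -0.2], [-0.0063, 0.0001, -0.0006], 0.004]
[[-0.4, -0.2, -0.2], [-0.0123, 0.0002, -0.0006], 0.004]
[[-0.4, -0.2, -0.2], [-0.0173, 0.0002, -0.0006], 0.004]
[[-0.4, -0.2, -0.2], [-0.0213, 0.0002, -0.0006], 0.004]
```

View pics/f_side.png

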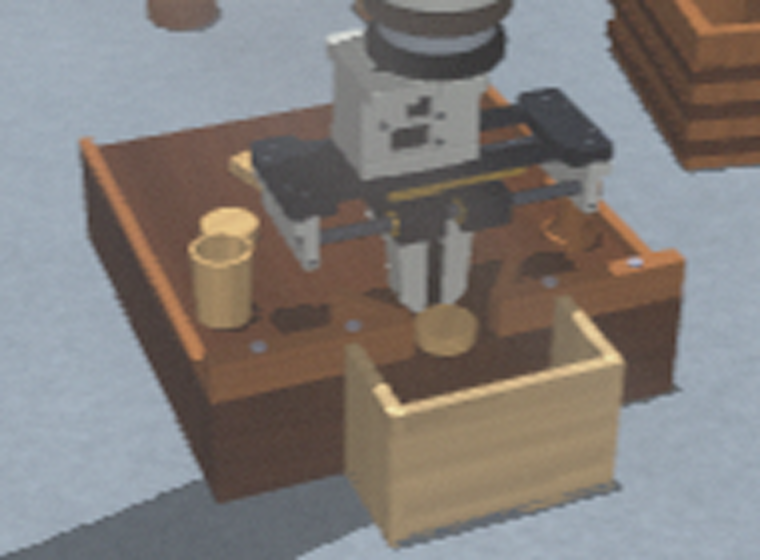

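Request:
carry_out(
  targets=[
    [[0,0,0],[-0.004,0,0],0.004],
    [[0,0,0],[-0.0085,0,0],0.004],
    [[0,0,0],[-0.013,0,0],0.004],
    [[0,0,0],[-0.017,0,0],0.004],
    [[0,0,0],[-0.021,0,0],0.004],
    [[0,0,0],[-0.021,0,0],0.004],
  ],
)

```text
t: 6.33
tcp_pos: [0.5738, -0.149, 0.0933]
ee_rot: [-0.003, 0.63, 0.777, -0.002]
force: [-1.6, -0.8, 0.4]
grip_width: 0.0035
```

```bash
python3 - <<'E'
from look import *
print(sg((447,323)))
look("g_side")
rows([(-80,0,.094,0),(-255-20,60,.2,-16)],.01)
E
```

```text
[-0.3 -3.1]
t 6.38 now gate mm [-11.6  -0.3] z 0.0933 head -0.2 F [ 0.1 -0.2 -0.4] w 0.004
[[-0.4, -0.2, -0.2], [0.0684, 0.0, -0.0005], 0.01]
[[-0.4, -0.1, 15.8], [0.264, 0.0584, -0.1064], 0.01]
```

View pics/g_side.png

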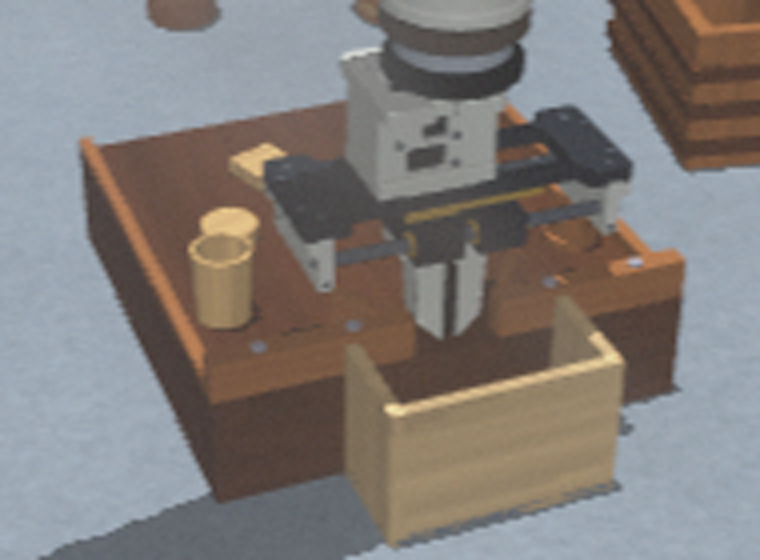

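```bash
python3 - <<'E'
from look import *
w=disc((-220.5,44),40,7)
x,y,z,h=w[0];print(np.round(w[0],1))
rows([(x,y,.17,h),(x,y,.094,h)],.01)
E
```

```text
[-2.59e+02  5.49e+01  1.00e-01 -1.58e+01]
t 6.38 now gate mm [-11.6  -0.3] z 0.0933 head -0.2 F [ 0.1 -0.2 -0.4] w 0.004
[[-0.4, -0.1, 15.6], [0.2479, 0.0536, -0.0764], 0.01]
[[-0.4, -0.1, 15.6], [0.2477, 0.0542, -0.0004], 0.01]
```

Request:
carry_out(
  targets=[
    [[0,0,0],[0.02,0,-0.01],0.008],
    [[0,0,0],[0.04,0,-0.04],0.01],
    [[0,0,3],[0.07,0.01,-0.07],0.01],
    [[0,0,6],[0.105,0.02,-0.076],0.01],
    [[0,0,9],[0.14,0.03,-0.076],0.01],
    [[0,0,12],[0.175,0.04,-0.076],0.01],
    [[0,0,15],[0.21,0.05,-0.076],0.01],
    [[0,0,15.6],[0.245,0.053,-0.076],0.01],
  ],
)

```text
t: 7.05
tcp_pos: [0.5759, 0.1045, 0.1701]
ee_rot: [-0.003, 0.73, 0.684, -0.002]
force: [1.6, 0.7, 0.1]
grip_width: 0.01
```

```bash
python3 - <<'E'
from look import *
import cv2
p,d=cams.snapshot("top");cv2.imwrite("pics/h_top.png",cv2.resize(p[145:320,240:445],None,fx=3.4,fy=3.4,interpolation=cv2.INTER_CUBIC))
w=disc((-220.5,44),40,7)
x,y,z,h=w[0]
rows([(x,y,.17,h),(x,y,.094,h)],.01)
E
```

```text
t 7.1 now gate mm [-268.6   54.8] z 0.1711 head -15.3 F [-1.5  6.9  1.5] w 0.0096
[[-0.4, -0.5, 0.4], [-0.0092, 0.0026, 0.001], 0.01]
[[-0.4, -0.5, 0.4], [-0.0098, 0.0031, 0.077], 0.01]
```

View pics/h_top.png

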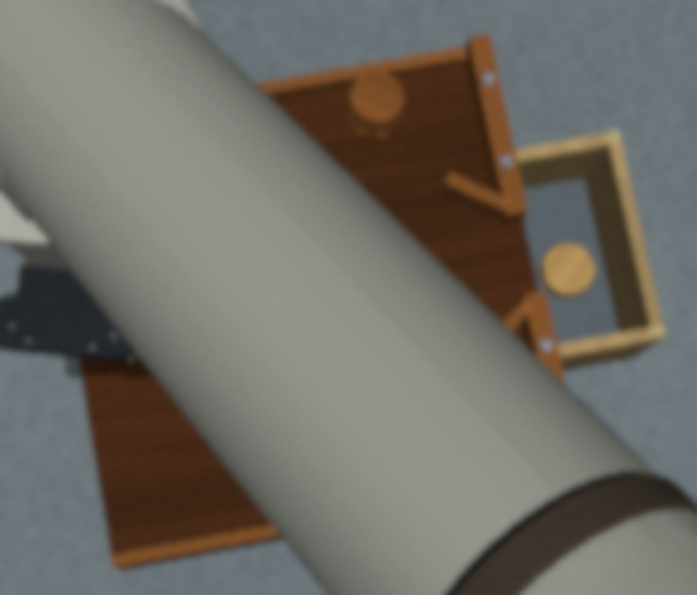

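Request:
carry_out(
  targets=[
    [[0,0,0.4],[-0.009,0.0026,0.01],0.01],
    [[0,0,0.4],[-0.0095,0.003,0.03],0.01],
    [[0,0,0.4],[-0.0095,0.003,0.05],0.01],
    [[0,0,0.4],[-0.0095,0.003,0.065],0.01],
    [[0,0,0.4],[-0.0095,0.003,0.073],0.01],
    [[0,0,0.4],[-0.0095,0.003,0.077],0.01],
    [[0,0,0.4],[-0.0095,0.003,0.077],0.01],
  ],
)

```text
t: 7.68
tcp_pos: [0.5746, 0.105, 0.0931]
ee_rot: [-0.006, 0.729, 0.685, -0.0]
force: [-0.0, -0.0, 0.3]
grip_width: 0.0099
```

```bash
python3 - <<'E'
from look import *
look("i_side")
w=disc((-220.5,44),31,7);print(len(w))
rows(w[:12],.01)
E
```

```text
36
t 7.73 now gate mm [-259.2   54.9] z 0.094 head -15.8 F [-0.4  0.1  0.4] w 0.0097
[[-0.4, -0.5, 0.0], [-0.0092, 0.0, -0.0001], 0.01]
[[-0.4, -0.5, 0.0], [-0.016, 0.0, -0.0001], 0.01]
[[-0.4, -0.5, -0.1], [-0.0229, -0.0001, -0.0002], 0.01]
[[-0.4, -0.5, -0.2], [-0.0297, -0.0001, -0.0002], 0.01]
[[-0.4, -0.5, -0.3], [-0.0366, -0.0001, -0.0003], 0.01]
[[-0.4, -0.5, -0.4], [-0.0434, -0.0001, -0.0004], 0.01]
[[-0.4, -0.5, -0.5], [-0.0503, -0.0001, -0.0004], 0.01]
[[-0.4, -0.5, -0.6], [-0.0571, -0.0001, -0.0005], 0.01]
[[-0.4, -0.5, -0.7], [-0.064, -0.0001, -0.0005], 0.01]
[[-0.4, -0.5, -0.8], [-0.0708, -0.0001, -0.0006], 0.01]
[[-0.4, -0.5, -0.9], [-0.0777, 0.0, -0.0006], 0.01]
[[-0.4, -0.5, -1.1], [-0.0845, 0.0, -0.0007], 0.01]
```

View pics/i_side.png

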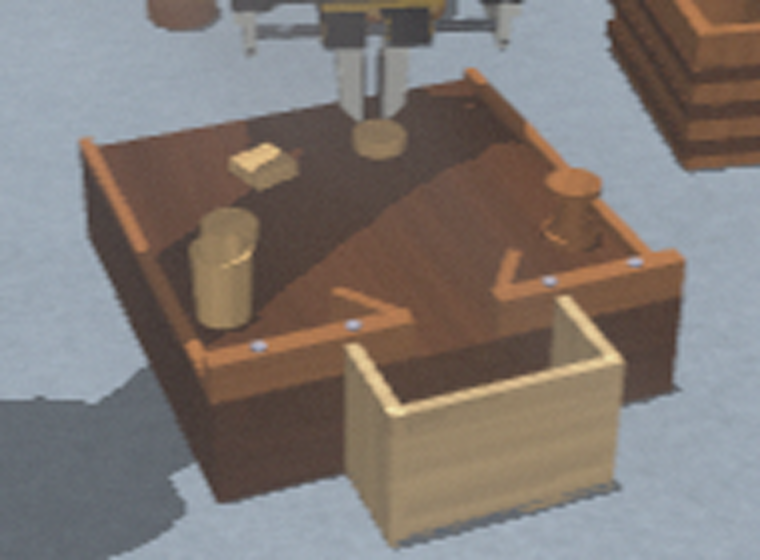

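Request:
carry_out(
  targets=[
    [[0,0,0],[-0.005,0,0],0.01],
    [[0,0,0],[-0.01,0,0],0.01],
    [[0,0,0],[-0.016,0,0],0.01],
    [[0,0,0],[-0.023,0,0],0.01],
    [[0,0,0],[-0.03,0,0],0.01],
    [[0,0,0],[-0.037,0,0],0.01],
    [[0,0,0],[-0.044,0,0],0.01],
    [[0,0,0],[-0.051,0,0],0.01],
  ],
)

```text
t: 8.4
tcp_pos: [0.5719, 0.0534, 0.0936]
ee_rot: [-0.005, 0.729, 0.685, 0.0]
force: [-0.7, 0.3, 0.5]
grip_width: 0.0099
```

Request:
carry_out(
  targets=[
    [[0,0,0],[-0.007,0,0],0.01],
    [[0,0,0],[-0.014,0,0],0.01],
    [[0,0,0],[-0.021,0,0],0.01],
    [[0,0,-0.2],[-0.028,0,0],0.01],
    [[0,0,-0.4],[-0.035,0,0],0.01],
    [[0,0,-0.4],[-0.042,0,0],0.01],
    [[0,0,-0.4],[-0.042,0,0],0.01],
  ],
)

```text
t: 8.98
tcp_pos: [0.5692, 0.0092, 0.0929]
ee_rot: [-0.005, 0.727, 0.687, -0.0]
force: [0.6, 0.1, -0.7]
grip_width: 0.0101
```

```bash
python3 - <<'E'
from look import *
look("j_side")
w=disc((-220.5,44),31,7)
rows(w[12:24],.01)
E
```

```text
t 9.03 now gate mm [-167.4   29. ] z 0.0931 head -15.5 F [ 0.3 -0.1  0.4] w 0.0104
[[-0.4, -0.4, -0.9], [0.0039, 0.0001, -0.0009], 0.01]
[[-0.4, -0.4, -1.1], [-0.0029, 0.0001, -0.0009], 0.01]
[[-0.4, -0.4, -1.3], [-0.0098, 0.0002, -0.001], 0.01]
[[-0.4, -0.4, -1.5], [-0.0166, 0.0002, -0.001], 0.01]
[[-0.4, -0.4, -1.7], [-0.0235, 0.0003, -0.0011], 0.01]
[[-0.4, -0.4, -1.9], [-0.0303, 0.0004, -0.0012], 0.01]
[[-0.4, -0.4, -2.2], [-0.0372, 0.0005, -0.0012], 0.01]
[[-0.4, -0.4, -2.5], [-0.044, 0.0006, -0.0013], 0.01]
[[-0.4, -0.4, -2.9], [-0.0509, 0.0007, -0.0013], 0.01]
[[-0.4, -0.4, -3.3], [-0.0578, 0.0009, -0.0014], 0.01]
[[-0.4, -0.4, -3.8], [-0.0646, 0.001, -0.0014], 0.01]
[[-0.4, -0.4, -4.3], [-0.0715, 0.0012, -0.0015], 0.01]
```

View pics/j_side.png

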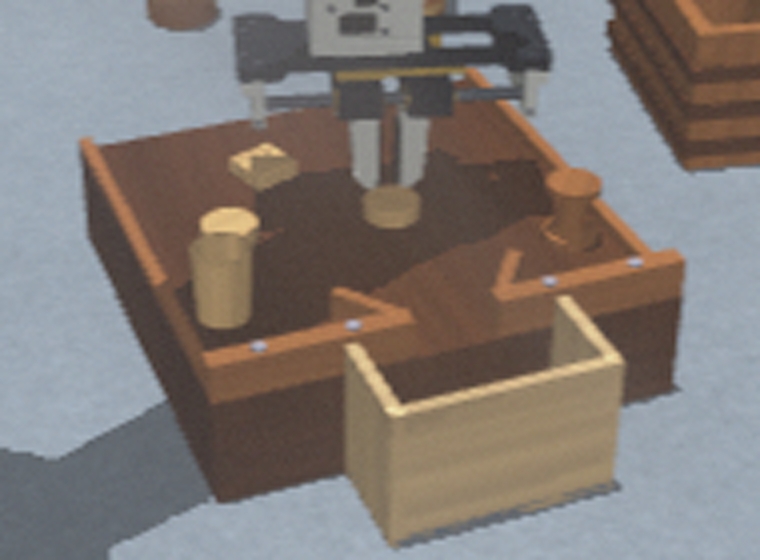

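Request:
carry_out(
  targets=[
    [[0,0,-1],[-0.005,0,-0.001],0.01],
    [[0,0,-1.2],[-0.011,0,-0.001],0.01],
    [[0,0,-1.5],[-0.0175,0,-0.001],0.01],
    [[0,0,-1.8],[-0.0245,0.0003,-0.001],0.01],
    [[0,0,-2],[-0.031,0.0004,-0.001],0.01],
    [[0,0,-2.3],[-0.038,0.0005,-0.001],0.01],
    [[0,0,-2.6],[-0.0445,0.0006,-0.001],0.01],
    [[0,0,-2.9],[-0.051,0.0007,-0.001],0.01],
  ],
)

```text
t: 9.7
tcp_pos: [0.567, -0.0416, 0.0937]
ee_rot: [-0.005, 0.709, 0.705, 0.0]
force: [-0.4, 0.6, 0.3]
grip_width: 0.01
```

```bash
python3 - <<'E'
from look import *
look("k_side")
w=disc((-220.5,44),31,6)
print(sg((391,199)))
rows(w[22:],.01)
E
```

```text
[-135.5   17.5]
t 9.75 now gate mm [-115.5   15.5] z 0.0935 head -12.7 F [-0.1 -1.   0.3] w 0.01
[[-0.4, -0.4, 0.2], [0.0079, 0.0002, -0.0005], 0.01]
[[-0.4, -0.4, -0.1], [0.0019, 0.0, -0.0005], 0.01]
[[-0.4, -0.4, -0.4], [-0.0041, -0.0001, -0.0006], 0.01]
[[-0.4, -0.4, -0.9], [-0.0101, -0.0003, -0.0006], 0.01]
[[-0.4, -0.4, -1.4], [-0.0161, -0.0004, -0.0006], 0.01]
[[-0.4, -0.4, -1.9], [-0.0221, -0.0006, -0.0007], 0.01]
[[-0.4, -0.4, -2.7], [-0.0281, -0.0007, -0.0007], 0.01]
[[-0.4, -0.4, -3.6], [-0.0341, -0.0009, -0.0008], 0.01]
[[-0.4, -0.4, -4.9], [-0.0401, -0.0011, -0.0008], 0.01]
[[-0.4, -0.4, -6.6], [-0.0462, -0.0015, -0.0008], 0.01]
[[-0.4, -0.4, -9.5], [-0.0523, -0.0022, -0.0009], 0.01]
[[-0.4, -0.4, -12.7], [-0.0585, -0.0027, -0.0009], 0.01]
[[-0.4, -0.4, -12.7], [-0.0644, -0.0014, -0.0009], 0.01]
[[-0.4, -0.4, -12.7], [-0.0702, -0.0001, -0.001], 0.01]
[[-0.4, -0.4, -12.7], [-0.0761, 0.0012, -0.001], 0.01]
[[-0.4, -0.4, -12.7], [-0.0819, 0.0026, -0.0011], 0.01]
[[-0.4, -0.4, -12.7], [-0.0878, 0.0039, -0.0011], 0.01]
[[-0.4, -0.4, -12.7], [-0.0936, 0.0052, -0.0012], 0.01]
[[-0.4, -0.4, -12.7], [-0.0995, 0.0065, -0.0012], 0.01]
```

View pics/k_side.png

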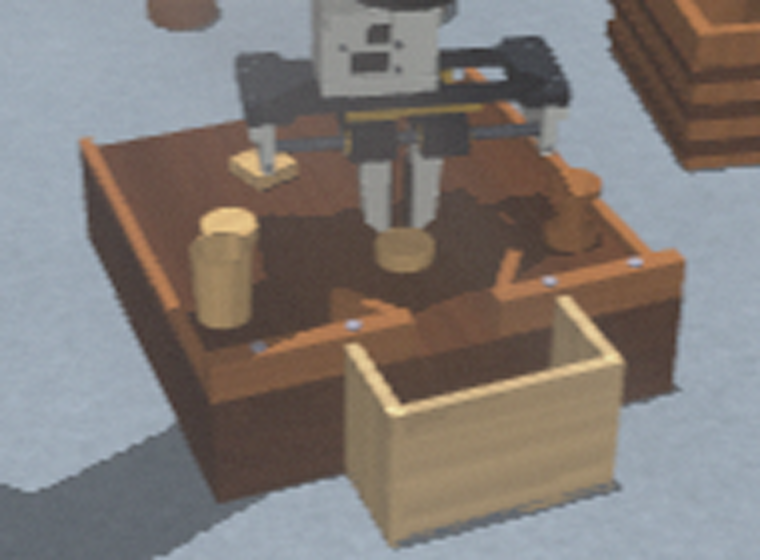

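```bash
python3 - <<'E'
from look import *
print(sg((404,242)))
w=disc((-86,8.5),30,5.5,ctrl=-50,end=-15,last=17)
rows(w,.01)
E
```

```text
[-86.7   6.3]
t 9.75 now gate mm [-115.5   15.5] z 0.0935 head -12.7 F [-0.1 -1.   0.3] w 0.01
[[-0.4, -0.4, 0.6], [-0.0003, 0.0, -0.0005], 0.01]
[[-0.4, -0.4, -0.3], [-0.0057, -0.0005, -0.0006], 0.01]
[[-0.4, -0.4, -1.2], [-0.0112, -0.0009, -0.0006], 0.01]
[[-0.4, -0.4, -2.2], [-0.0167, -0.0013, -0.0006], 0.01]
[[-0.4, -0.4, -3.2], [-0.0221, -0.0015, -0.0007], 0.01]
[[-0.4, -0.4, -4.2], [-0.0276, -0.0017, -0.0007], 0.01]
[[-0.4, -0.4, -5.2], [-0.0331, -0.0018, -0.0007], 0.01]
[[-0.4, -0.4, -6.2], [-0.0386, -0.0018, -0.0008], 0.01]
[[-0.4, -0.4, -7.2], [-0.0441, -0.0016, -0.0008], 0.01]
[[-0.4, -0.4, -8.3], [-0.0495, -0.0015, -0.0008], 0.01]
[[-0.4, -0.4, -9.3], [-0.055, -0.0012, -0.0009], 0.01]
[[-0.4, -0.4, -10.4], [-0.0605, -0.0008, -0.0009], 0.01]
[[-0.4, -0.4, -11.4], [-0.066, -0.0003, -0.001], 0.01]
[[-0.4, -0.4, -12.5], [-0.0714, 0.0003, -0.001], 0.01]
[[-0.4, -0.4, -12.7], [-0.0767, 0.0014, -0.001], 0.01]
[[-0.4, -0.4, -12.7], [-0.0821, 0.0026, -0.0011], 0.01]
[[-0.4, -0.4, -12.7], [-0.0874, 0.0038, -0.0011], 0.01]
[[-0.4, -0.4, -12.7], [-0.0927, 0.005, -0.0012], 0.01]
[[-0.4, -0.4, -12.7], [-0.098, 0.0062, -0.0012], 0.01]
[[-0.4, -0.4, -12.7], [-0.1034, 0.0074, -0.0013], 0.01]
```

Request:
carry_out(
  targets=[
    [[0,0,-0.5],[-0.0045,-0.0004,-0.0005],0.01],
    [[0,0,-1.2],[-0.01,-0.0008,-0.0005],0.01],
    [[0,0,-2.2],[-0.016,-0.0012,-0.0005],0.01],
    [[0,0,-3.2],[-0.022,-0.0015,-0.0005],0.01],
    [[0,0,-4.2],[-0.0275,-0.0017,-0.0005],0.01],
    [[0,0,-5.2],[-0.033,-0.0018,-0.0005],0.01],
    [[0,0,-6.2],[-0.0385,-0.0018,-0.0005],0.01],
    [[0,0,-7.2],[-0.044,-0.0016,-0.0005],0.01],
  ],
)

```text
t: 10.42
tcp_pos: [0.565, -0.0879, 0.0937]
ee_rot: [-0.005, 0.663, 0.748, 0.0]
force: [0.1, 0.3, 0.2]
grip_width: 0.0099
```

```bash
python3 - <<'E'
from look import *
look("l_side")
w=disc((-86,8.5),30,5.5,ctrl=-50,end=-15,last=17)
rows(w[8:],.01)
E
```

```text
t 10.47 now gate mm [-70.8   3.8] z 0.0935 head -5.4 F [ 0.1 -1.4  0.3] w 0.0094
[[-0.4, -0.4, 0.1], [0.002, 0.0002, -0.0005], 0.01]
[[-0.4, -0.4, -1.0], [-0.0034, -0.0003, -0.0005], 0.01]
[[-0.4, -0.4, -2.0], [-0.0089, -0.0007, -0.0005], 0.01]
[[-0.4, -0.4, -3.1], [-0.0144, -0.001, -0.0006], 0.01]
[[-0.4, -0.4, -4.2], [-0.0198, -0.0012, -0.0006], 0.01]
[[-0.4, -0.4, -5.2], [-0.0253, -0.0013, -0.0006], 0.01]
[[-0.4, -0.4, -5.4], [-0.0308, -0.0009, -0.0007], 0.01]
[[-0.4, -0.4, -5.4], [-0.0362, -0.0004, -0.0007], 0.01]
[[-0.4, -0.4, -5.4], [-0.0416, 0.0001, -0.0008], 0.01]
[[-0.4, -0.4, -5.4], [-0.0471, 0.0006, -0.0008], 0.01]
[[-0.4, -0.4, -5.4], [-0.0525, 0.0012, -0.0008], 0.01]
[[-0.4, -0.4, -5.4], [-0.0579, 0.0017, -0.0009], 0.01]
```

View pics/l_side.png

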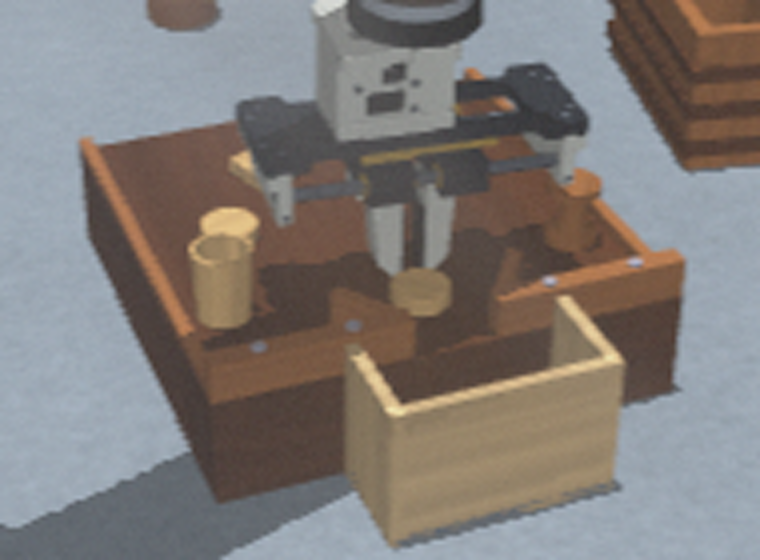

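Request:
carry_out(
  targets=[
    [[0,0,-1],[-0.004,-0.0003,0],0.01],
    [[0,0,-2],[-0.009,-0.0004,0],0.01],
    [[0,0,-3],[-0.0145,-0.0005,0],0.008],
    [[0,0,-4.2],[-0.02,-0.0005,-0.0005],0.008],
    [[0,0,-5.2],[-0.0255,-0.0005,-0.0005],0.006],
    [[0,0,-5.4],[-0.031,-0.0002,-0.0005],0.006],
    [[0,0,-5.4],[-0.036,0,-0.0005],0.006],
    [[0,0,-5.4],[-0.038,0.0002,-0.0005],0.006],
  ],
)

```text
t: 11.13
tcp_pos: [0.5699, -0.1284, 0.0936]
ee_rot: [-0.005, 0.628, 0.778, -0.0]
force: [0.5, 0.5, -0.1]
grip_width: 0.0061
```

```bash
python3 - <<'E'
from look import *
print(sg((421,284)))
look("m_side")
rows([(-27,0,.094,0),(-21,0,.094,0),(-16,0,.094,0),(-11.5,0,.094,0)],.004)
E
```

```text
[-41.5  -1.6]
t 11.18 now gate mm [-31.8   0.3] z 0.0936 head -0.1 F [-0.6 -0.2 -0.6] w 0.0058
[[-0.4, -0.4, -0.1], [-0.0048, -0.0003, -0.0004], 0.004]
[[-0.4, -0.4, -0.1], [-0.0108, -0.0003, -0.0004], 0.004]
[[-0.4, -0.4, -0.1], [-0.0158, -0.0003, -0.0005], 0.004]
[[-0.4, -0.4, -0.1], [-0.0203, -0.0003, -0.0005], 0.004]
```

View pics/m_side.png

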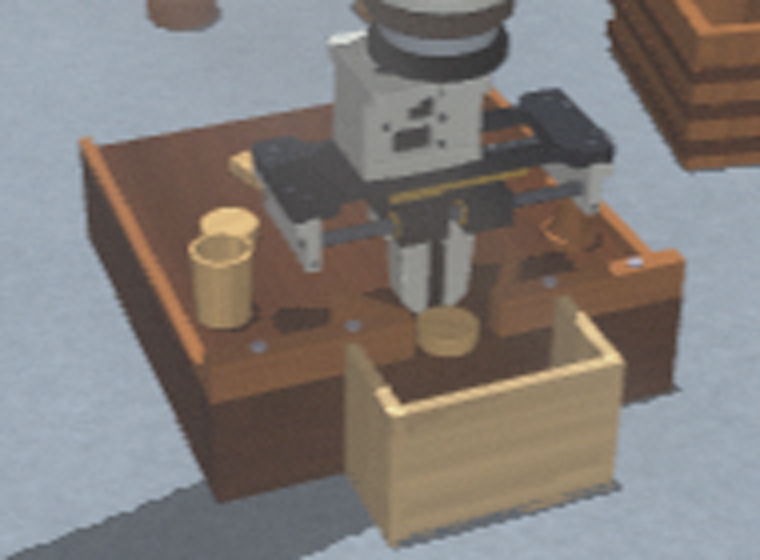

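Request:
carry_out(
  targets=[
    [[0,0,0],[-0.004,0,0],0.004],
    [[0,0,0],[-0.0085,0,0],0.004],
    [[0,0,0],[-0.013,0,0],0.004],
    [[0,0,0],[-0.017,0,0],0.004],
    [[0,0,0],[-0.0205,0,0],0.004],
    [[0,0,0],[-0.0205,0,0],0.004],
  ],
)

```text
t: 11.68
tcp_pos: [0.5744, -0.1498, 0.0934]
ee_rot: [-0.004, 0.629, 0.778, -0.001]
force: [0.3, -0.4, -0.7]
grip_width: 0.0041
```

```bash
python3 - <<'E'
from look import *
look("n_side")
w=disc((-149,-84),41,7);x,y,z,h=w[0];print(np.round(w[0],1))
rows([(x,y,.18,h),(x,y,.094,h)],.01)
E
```

```text
[-1.78e+02 -1.13e+02  1.00e-01  4.50e+01]
t 11.73 now gate mm [-10.6   0.1] z 0.0934 head -0.1 F [0.  0.1 0.6] w 0.0041
[[-0.2, -0.5, -45.1], [0.1677, -0.1141, -0.0848], 0.01]
[[-0.2, -0.5, -45.1], [0.1671, -0.1135, 0.0012], 0.01]
```

View pics/n_side.png

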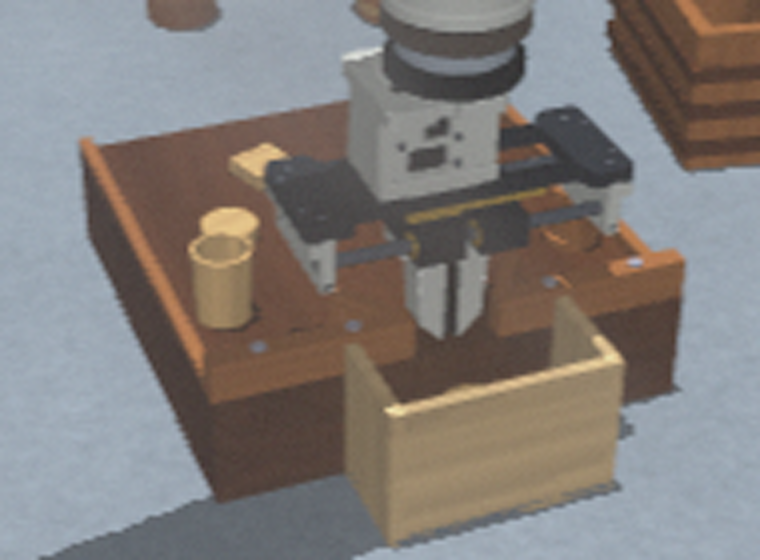

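Request:
carry_out(
  targets=[
    [[0,0,0],[0.015,0,-0.01],0.008],
    [[0,0,0],[0.03,0,-0.045],0.01],
    [[0,0,-5],[0.05,-0.015,-0.085],0.01],
    [[0,0,-11],[0.075,-0.035,-0.1],0.01],
    [[0,0,-18],[0.1,-0.055,-0.1],0.01],
    [[0,0,-25],[0.125,-0.075,-0.1],0.01],
    [[0,0,-32],[0.145,-0.095,-0.1],0.01],
    [[0,0,-39],[0.16,-0.108,-0.09],0.01],
  ],
)

```text
t: 12.4
tcp_pos: [0.4338, -0.013, 0.1865]
ee_rot: [-0.003, 0.328, 0.945, 0.0]
force: [0.4, 0.5, -1.0]
grip_width: 0.0099
```

```bash
python3 - <<'E'
from look import *
import cv2
look("o_side")
p,d=cams.snapshot("top");cv2.imwrite("pics/o_top.png",cv2.resize(p[145:320,240:445],None,fx=3.4,fy=3.4,interpolation=cv2.INTER_CUBIC))
w=disc((-149,-84),41,7);x,y,z,h=w[0]
rows([(x,y,.18,h),(x,y,.094,h)],.01);print(monitor.get_obs()["q"].round(2))
E
```

```text
t 12.5 now gate mm [-173.8 -110.5] z 0.1844 head 39.4 F [ 1.   0.2 -0.6] w 0.0104
[[-0.2, -0.6, -5.6], [0.0047, 0.0007, 0.0045], 0.01]
[[-0.2, -0.6, -5.6], [0.0038, 0.0011, 0.0905], 0.01]
[ 1.07  0.5  -1.33  2.11  0.58  1.    0.33]
```

View pics/o_side.png

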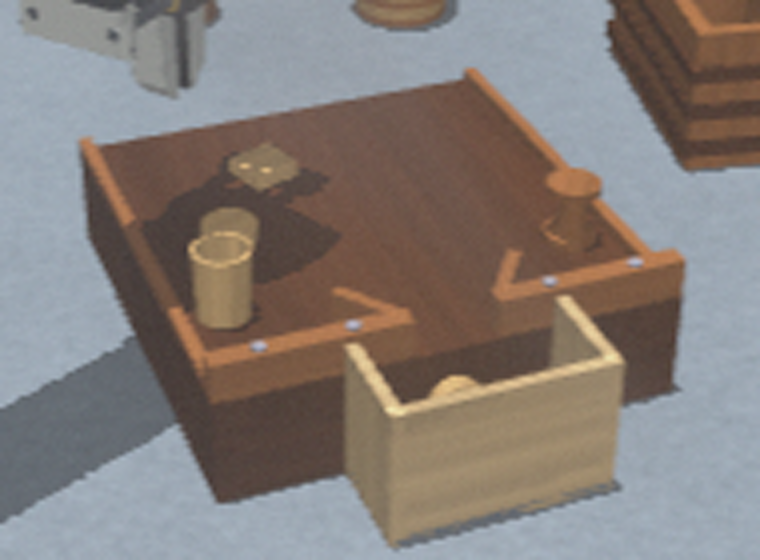

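View pics/o_top.png

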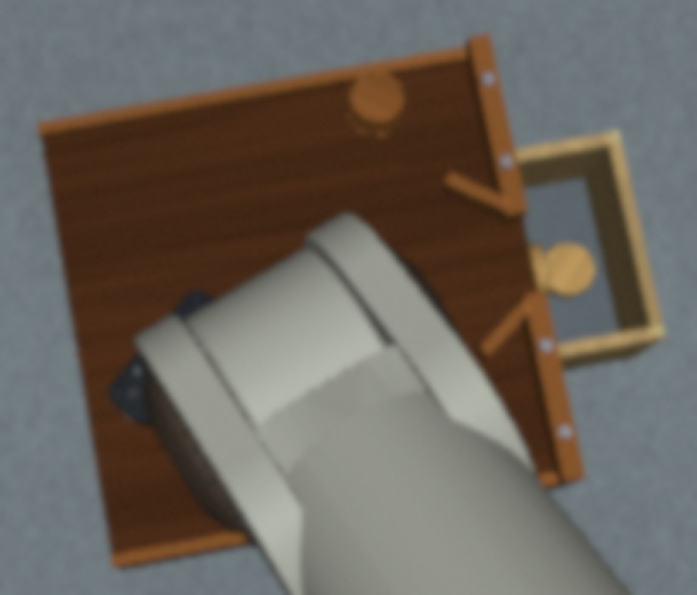

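```bash
python3 - <<'E'
from look import *
import cv2
p,d=cams.snapshot("side");cv2.imwrite("pics/p_side.png",p)
E
```

```text
(no output)
```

View pics/p_side.png

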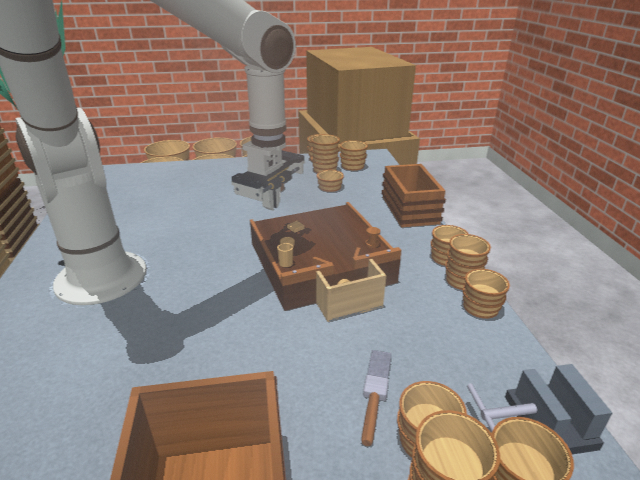

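Request:
carry_out(
  targets=[
    [[0,0,-3],[0.004,0.0005,0.005],0.01],
    [[0,0,-5.6],[0.005,0.001,0.025],0.01],
    [[0,0,-5.6],[0.0045,0.001,0.045],0.01],
    [[0,0,-5.6],[0.004,0.001,0.065],0.01],
    [[0,0,-5.6],[0.004,0.001,0.08],0.01],
    [[0,0,-5.6],[0.004,0.001,0.088],0.01],
    [[0,0,-5.6],[0.004,0.001,0.09],0.01],
    [[0,0,-5.6],[0.004,0.001,0.09],0.01],
  ],
)

```text
t: 13.22
tcp_pos: [0.4311, -0.0103, 0.0953]
ee_rot: [-0.005, 0.285, 0.958, 0.001]
force: [-0.5, 0.0, 0.0]
grip_width: 0.0102
```

```bash
python3 - <<'E'
from look import *
look("q_side")
w=disc((-149,-84),31,6.5);print(len(w))
rows(w,.01)
E
```

```text
31
t 13.27 now gate mm [-176.5 -110.2] z 0.0957 head 44.6 F [-0.7  0.1  0.4] w 0.0102
[[-0.1, -0.5, -0.4], [-0.007, -0.0009, 0.0016], 0.01]
[[-0.1, -0.5, -0.1], [-0.0134, -0.0007, 0.0016], 0.01]
[[-0.1, -0.5, 0.3], [-0.0198, -0.0005, 0.0015], 0.01]
[[-0.1, -0.5, 0.7], [-0.0262, -0.0004, 0.0015], 0.01]
[[-0.1, -0.5, 1.1], [-0.0326, -0.0003, 0.0014], 0.01]
[[-0.1, -0.5, 1.5], [-0.039, -0.0002, 0.0014], 0.01]
[[-0.1, -0.5, 2.0], [-0.0454, -0.0001, 0.0013], 0.01]
[[-0.1, -0.5, 2.5], [-0.0518, -0.0001, 0.0013], 0.01]
[[-0.1, -0.5, 3.1], [-0.0582, -0.0001, 0.0012], 0.01]
[[-0.1, -0.5, 3.7], [-0.0646, -0.0001, 0.0011], 0.01]
[[-0.1, -0.5, 4.4], [-0.071, -0.0002, 0.0011], 0.01]
[[-0.1, -0.5, 5.2], [-0.0774, -0.0003, 0.001], 0.01]
[[-0.1, -0.5, 6.1], [-0.0838, -0.0005, 0.001], 0.01]
[[-0.1, -0.5, 7.0], [-0.0903, -0.0007, 0.0009], 0.01]
[[-0.1, -0.5, 8.2], [-0.0967, -0.0009, 0.0009], 0.01]
[[-0.1, -0.5, 9.5], [-0.1031, -0.0012, 0.0008], 0.01]
[[-0.1, -0.5, 11.0], [-0.1096, -0.0015, 0.0008], 0.01]
[[-0.1, -0.5, 12.8], [-0.116, -0.0019, 0.0007], 0.01]
[[-0.1, -0.5, 15.1], [-0.1225, -0.0022, 0.0006], 0.01]
[[-0.1, -0.5, 17.9], [-0.1291, -0.0026, 0.0006], 0.01]
[[-0.2, -0.5, 21.5], [-0.1358, -0.0029, 0.0005], 0.01]
[[-0.2, -0.5, 26.4], [-0.1427, -0.0031, 0.0005], 0.01]
[[-0.2, -0.5, 33.2], [-0.1501, -0.0031, 0.0004], 0.01]
[[-0.3, -0.4, 43.1], [-0.1585, -0.0028, 0.0003], 0.01]
[[-0.3, -0.4, 44.6], [-0.1636, -0.0066, 0.0003], 0.01]
[[-0.3, -0.4, 44.6], [-0.1682, -0.0111, 0.0003], 0.01]
[[-0.3, -0.4, 44.6], [-0.1727, -0.0156, 0.0002], 0.01]
[[-0.3, -0.4, 44.6], [-0.1773, -0.0201, 0.0002], 0.01]
[[-0.3, -0.4, 44.6], [-0.1818, -0.0246, 0.0002], 0.01]
[[-0.3, -0.4, 44.6], [-0.1864, -0.0291, 0.0001], 0.01]
[[-0.3, -0.4, 44.6], [-0.1909, -0.0336, 0.0001], 0.01]
```

View pics/q_side.png

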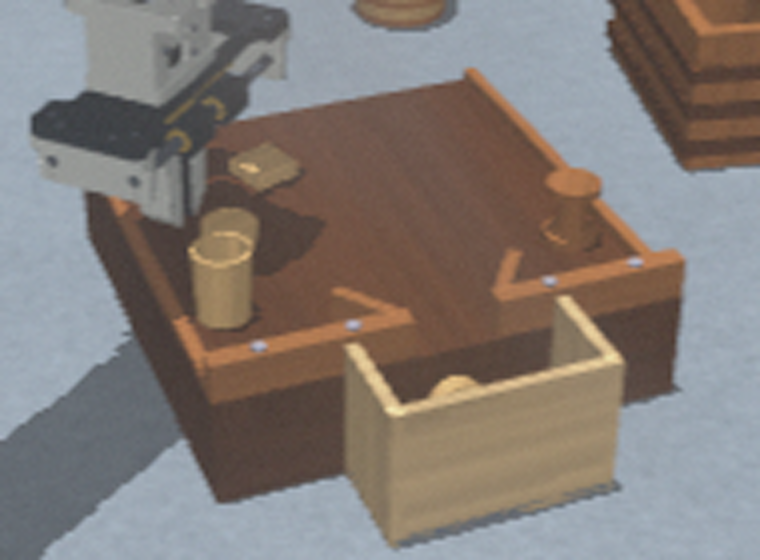

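Request:
carry_out(
  targets=[
    [[0,0,0],[-0.004,-0.0009,0.001],0.01],
    [[0,0,0],[-0.009,-0.0008,0.0015],0.01],
    [[0,0,0],[-0.014,-0.0007,0.0015],0.01],
    [[0,0,0.3],[-0.02,-0.0005,0.0015],0.01],
    [[0,0,0.7],[-0.026,-0.0004,0.0015],0.01],
    [[0,0,1.1],[-0.0325,-0.0003,0.0015],0.01],
    [[0,0,1.5],[-0.039,-0.0002,0.0015],0.01],
    [[0,0,1.5],[-0.041,-0.0002,0.0015],0.01],
  ],
)

```text
t: 13.93
tcp_pos: [0.4668, -0.0338, 0.0939]
ee_rot: [-0.004, 0.299, 0.954, 0.001]
force: [0.3, 0.0, -0.3]
grip_width: 0.0103
```

```bash
python3 - <<'E'
from look import *
look("r_side")
w=disc((-149,-84),31,6.5)
rows(w[5:16],.01)
E
```

```text
t 13.98 now gate mm [-146.3  -80.6] z 0.0939 head 43.0 F [ 0.5 -0.1 -0.4] w 0.01
[[-0.1, -0.5, 0.0], [0.0033, -0.0001, -0.0001], 0.01]
[[-0.1, -0.5, 0.4], [-0.0031, 0.0002, -0.0002], 0.01]
[[-0.1, -0.5, 1.0], [-0.0095, 0.0004, -0.0002], 0.01]
[[-0.1, -0.5, 1.5], [-0.0159, 0.0005, -0.0003], 0.01]
[[-0.1, -0.5, 2.2], [-0.0223, 0.0007, -0.0003], 0.01]
[[-0.1, -0.5, 2.8], [-0.0287, 0.0008, -0.0004], 0.01]
[[-0.1, -0.5, 3.6], [-0.0351, 0.0008, -0.0004], 0.01]
[[-0.1, -0.5, 4.5], [-0.0416, 0.0008, -0.0005], 0.01]
[[-0.1, -0.5, 5.5], [-0.048, 0.0008, -0.0005], 0.01]
[[-0.1, -0.5, 6.6], [-0.0544, 0.0007, -0.0006], 0.01]
[[-0.1, -0.5, 7.9], [-0.0608, 0.0006, -0.0006], 0.01]
```

View pics/r_side.png

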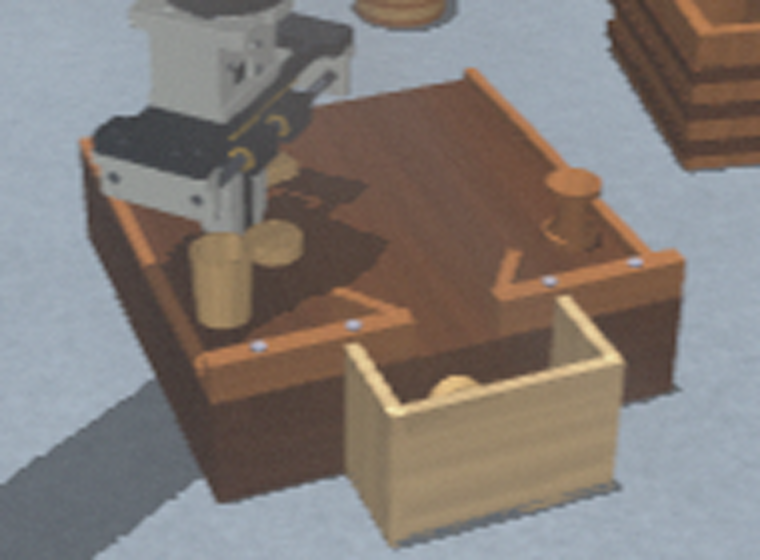

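```bash
python3 - <<'E'
from look import *
p,d=cams.snapshot("side");c=cams.calibration("side")
for a,b in [(222,226),(222,218),(210,215),(235,215),(130,195),(222,240),(222,250),(250,220)]:
    u=a//4+230;v=b//4+185
    w=(c["cam_to_world"]@np.r_[np.linalg.solve(c["K"],[u,v,1])*d[v,u],1])[:3]
    print((a,b),(g["R"].T@(w[:2]-g["t"])*1000).round(0),w[2].round(3))
E
```

```text
(222, 226) [-127.  -96.] 0.093
(222, 218) [-127.  -95.] 0.099
(210, 215) [ -59. -122.] 0.147
(235, 215) [-123.  -89.] 0.102
(130, 195) [ -99. -157.] 0.145
(222, 240) [ -89. -107.] 0.107
(222, 250) [ -86. -108.] 0.104
(250, 220) [-145.  -73.] 0.08
```

```bash
python3 - <<'E'
from look import *
print(sg((274,237)))
E
```

```text
[-120.1  -65.1]
```

Request:
carry_out(
  targets=[
    [[0,0,0.4],[-0.0045,0.0002,0],0.01],
    [[0,0,0.9],[-0.01,0.0004,0],0.01],
    [[0,0,1.5],[-0.0165,0.0005,-0.0003],0.01],
    [[0,0,2.2],[-0.0225,0.0007,-0.0003],0.01],
    [[0,0,2.8],[-0.029,0.0008,-0.0004],0.01],
    [[0,0,3.6],[-0.035,0.0008,-0.0004],0.01],
    [[0,0,4.5],[-0.0415,0.0008,-0.0005],0.01],
    [[0,0,4.5],[-0.0425,0.0008,-0.0005],0.01],
  ],
)

```text
t: 14.7
tcp_pos: [0.5027, -0.0577, 0.094]
ee_rot: [-0.004, 0.337, 0.942, 0.001]
force: [0.5, -0.1, 1.2]
grip_width: 0.0098
```

```bash
python3 - <<'E'
from look import *
look("s_side")
w=disc((-149,-84),31,6.5)
rows(w[12:14],.01)
E
```

```text
t 14.75 now gate mm [-115.6  -50.8] z 0.094 head 38.5 F [ 0.4 -1.1  0.6] w 0.0103
[[-0.1, -0.5, -0.1], [0.0012, -0.0001, 0.0], 0.01]
[[-0.1, -0.5, 0.9], [-0.0052, 0.0004, -0.0001], 0.01]
```

View pics/s_side.png

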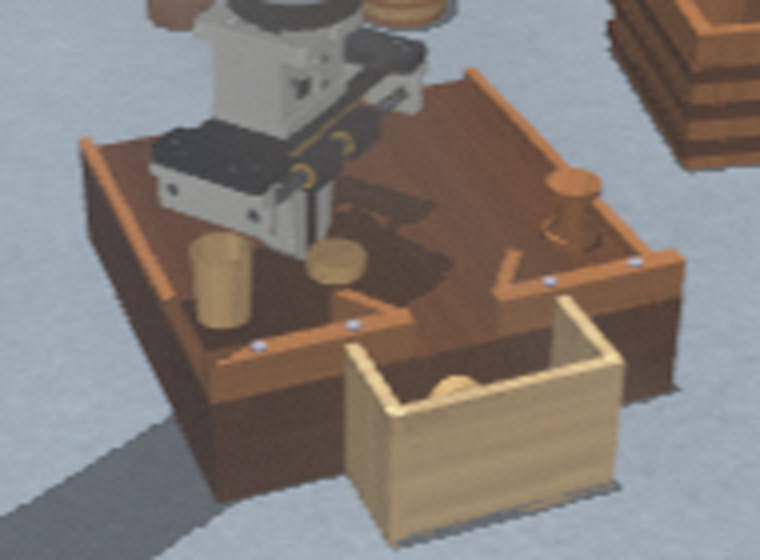

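```bash
python3 - <<'E'
from look import *
print(sg((337,256)))
w=disc((-92,-33),30,5.5,ctrl=-51,end=-20,last=17)
rows(w,.01)
E
```

```text
[-86.8 -36.8]
t 14.75 now gate mm [-115.6  -50.8] z 0.094 head 38.5 F [ 0.4 -1.1  0.6] w 0.0103
[[-0.1, -0.5, -0.3], [0.0005, -0.0009, 0.0], 0.01]
[[-0.1, -0.5, 0.8], [-0.0049, -0.0004, -0.0001], 0.01]
[[-0.1, -0.5, 2.0], [-0.0102, 0.0002, -0.0001], 0.01]
[[-0.1, -0.5, 3.3], [-0.0156, 0.0006, -0.0002], 0.01]
[[-0.1, -0.5, 4.8], [-0.021, 0.001, -0.0002], 0.01]
[[-0.1, -0.5, 6.4], [-0.0264, 0.0013, -0.0003], 0.01]
[[-0.1, -0.5, 8.2], [-0.0318, 0.0016, -0.0003], 0.01]
[[-0.1, -0.5, 10.2], [-0.0373, 0.0017, -0.0003], 0.01]
[[-0.1, -0.5, 12.4], [-0.0428, 0.0018, -0.0004], 0.01]
[[-0.1, -0.5, 15.0], [-0.0483, 0.0018, -0.0004], 0.01]
[[-0.2, -0.5, 17.8], [-0.0538, 0.0018, -0.0005], 0.01]
[[-0.2, -0.4, 20.9], [-0.0594, 0.0016, -0.0005], 0.01]
[[-0.2, -0.4, 24.5], [-0.0651, 0.0012, -0.0006], 0.01]
[[-0.2, -0.4, 28.6], [-0.0708, 0.0007, -0.0006], 0.01]
[[-0.2, -0.4, 33.1], [-0.0766, 0.0, -0.0007], 0.01]
[[-0.2, -0.4, 38.1], [-0.0825, -0.001, -0.0007], 0.01]
[[-0.2, -0.4, 38.5], [-0.0868, -0.0041, -0.0007], 0.01]
[[-0.2, -0.4, 38.5], [-0.091, -0.0074, -0.0008], 0.01]
[[-0.2, -0.4, 38.5], [-0.0952, -0.0108, -0.0008], 0.01]
[[-0.2, -0.4, 38.5], [-0.0993, -0.0141, -0.0008], 0.01]
[[-0.2, -0.4, 38.5], [-0.1035, -0.0174, -0.0009], 0.01]
[[-0.2, -0.4, 38.5], [-0.1077, -0.0208, -0.0009], 0.01]
[[-0.2, -0.4, 38.5], [-0.1119, -0.0241, -0.0009], 0.01]
```

Request:
carry_out(
  targets=[
    [[0,0,0.8],[-0.0045,-0.0003,0],0.01],
    [[0,0,2],[-0.01,0.0002,0],0.01],
    [[0,0,3.3],[-0.0155,0.0006,0],0.01],
    [[0,0,4.8],[-0.021,0.001,0],0.01],
    [[0,0,6.4],[-0.0265,0.0013,-0.0003],0.01],
    [[0,0,8.2],[-0.032,0.0016,-0.0003],0.01],
    [[0,0,10.2],[-0.0375,0.0017,-0.0003],0.01],
    [[0,0,12.4],[-0.043,0.0018,-0.0003],0.01],
  ],
)

```text
t: 15.42
tcp_pos: [0.5372, -0.0835, 0.0939]
ee_rot: [-0.004, 0.437, 0.899, 0.0]
force: [-0.2, -0.0, -0.3]
grip_width: 0.0098
```

```bash
python3 - <<'E'
from look import *
look("t_side")
w=disc((-92,-33),30,5.5,ctrl=-51,end=-20,last=17)
rows(w[7:],.01)
E
```

```text
t 15.47 now gate mm [-81.6 -21.4] z 0.0941 head 25.7 F [ 0.6 -0.6  0.3] w 0.0103
[[-0.1, -0.4, -2.6], [0.0074, -0.0018, 0.0001], 0.01]
[[-0.1, -0.4, -0.3], [0.0021, -0.0005, 0.0001], 0.01]
[[-0.2, -0.4, 2.2], [-0.0033, 0.0008, 0.0], 0.01]
[[-0.2, -0.4, 5.0], [-0.0087, 0.0019, 0.0], 0.01]
[[-0.2, -0.4, 8.1], [-0.0142, 0.003, 0.0], 0.01]
[[-0.2, -0.4, 11.7], [-0.0198, 0.0039, -0.0001], 0.01]
[[-0.2, -0.4, 15.8], [-0.0255, 0.0047, -0.0001], 0.01]
[[-0.2, -0.4, 20.3], [-0.0313, 0.0053, -0.0002], 0.01]
[[-0.2, -0.3, 25.3], [-0.0373, 0.0056, -0.0002], 0.01]
[[-0.2, -0.3, 25.7], [-0.0422, 0.0035, -0.0002], 0.01]
[[-0.2, -0.3, 25.7], [-0.047, 0.0012, -0.0003], 0.01]
[[-0.2, -0.3, 25.7], [-0.0518, -0.0011, -0.0003], 0.01]
[[-0.2, -0.3, 25.7], [-0.0566, -0.0035, -0.0003], 0.01]
[[-0.2, -0.3, 25.7], [-0.0615, -0.0058, -0.0003], 0.01]
[[-0.2, -0.3, 25.7], [-0.0663, -0.0081, -0.0004], 0.01]
[[-0.2, -0.3, 25.7], [-0.0711, -0.0104, -0.0004], 0.01]
```

View pics/t_side.png

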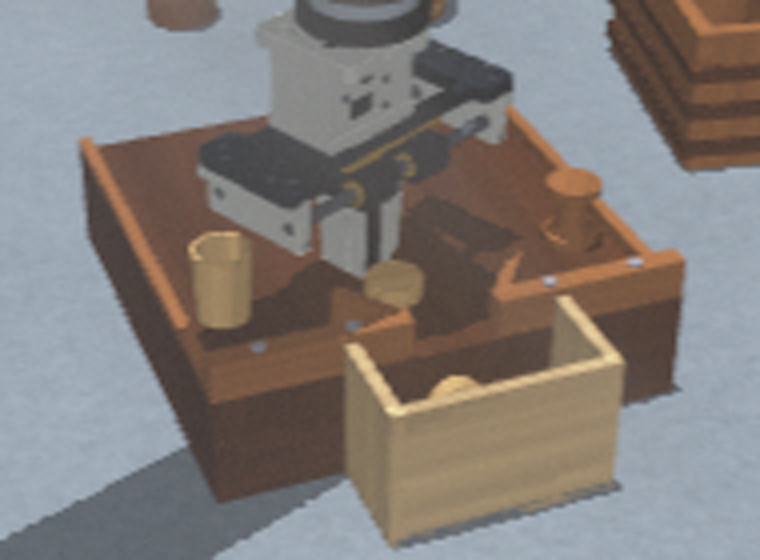

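Request:
carry_out(
  targets=[
    [[0,0,2.5],[-0.004,0.001,0],0.01],
    [[0,0,5],[-0.009,0.002,0],0.01],
    [[0,0,8],[-0.014,0.003,0],0.01],
    [[0,0,11],[-0.019,0.004,0],0.01],
    [[0,0,14.5],[-0.0245,0.0048,0],0.01],
    [[0,0,18.5],[-0.0295,0.0053,0],0.008],
    [[0,0,22],[-0.0335,0.0056,0],0.008],
    [[0,0,25],[-0.037,0.0057,0],0.006],
  ],
)

```text
t: 16.13
tcp_pos: [0.5657, -0.1102, 0.0938]
ee_rot: [-0.003, 0.624, 0.781, -0.0]
force: [-0.1, 1.4, -0.7]
grip_width: 0.0067
```

```bash
python3 - <<'E'
from look import *
print(sg((395,280)))
look("u_side")
rows([(-45,0,.094,0),(-40,0,.094,0),(-35,0,.094,0),(-27,0,.094,0)],.006)
E
```

```text
[-50.8 -14.2]
t 16.18 now gate mm [-49.7   0.3] z 0.0939 head 0.3 F [ 1.  -1.   1.2] w 0.0059
[[-0.3, -0.2, 0.3], [-0.0047, -0.0003, -0.0001], 0.006]
[[-0.3, -0.2, 0.3], [-0.0097, -0.0004, -0.0001], 0.006]
[[-0.3, -0.2, 0.3], [-0.0147, -0.0004, -0.0002], 0.006]
[[-0.3, -0.2, 0.3], [-0.0227, -0.0004, -0.0002], 0.006]
```

View pics/u_side.png

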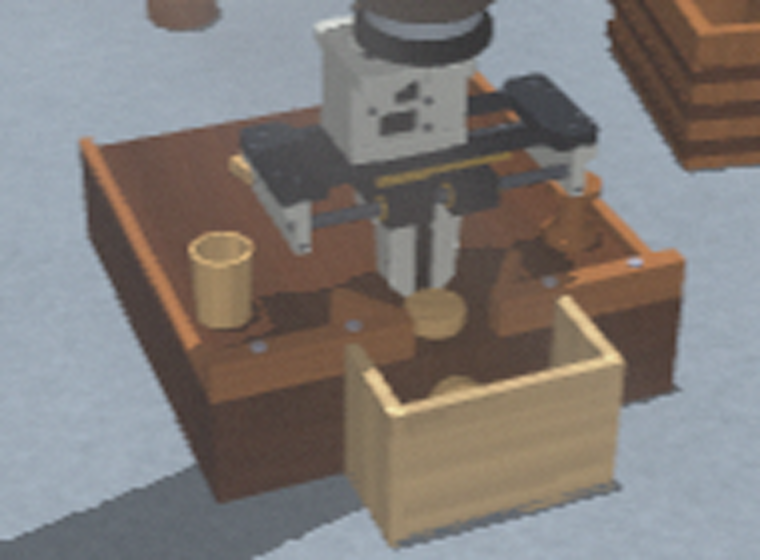

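Request:
carry_out(
  targets=[
    [[0,0,0],[-0.004,0,0],0.006],
    [[0,0,0],[-0.009,0,0],0.006],
    [[0,0,0],[-0.014,0,0],0.006],
    [[0,0,0],[-0.019,0,0],0.005],
    [[0,0,0],[-0.024,0,0],0.004],
    [[0,0,0],[-0.029,0,0],0.004],
    [[0,0,0],[-0.034,0,0],0.004],
    [[0,0,0],[-0.038,0,0],0.004],
  ],
)

```text
t: 16.85
tcp_pos: [0.5745, -0.1488, 0.0937]
ee_rot: [-0.003, 0.626, 0.78, -0.0]
force: [0.2, 0.5, 0.4]
grip_width: 0.0039
```

```bash
python3 - <<'E'
from look import *
look("v_side")
rows([(-11,0,.094,0)],.004)
E
```

```text
t 16.9 now gate mm [-9.9  0.3] z 0.0936 head 0.2 F [ 0.9 -0.3  0. ] w 0.0043
[[-0.3, -0.2, 0.2], [0.0012, -0.0003, -0.0004], 0.004]
```

View pics/v_side.png

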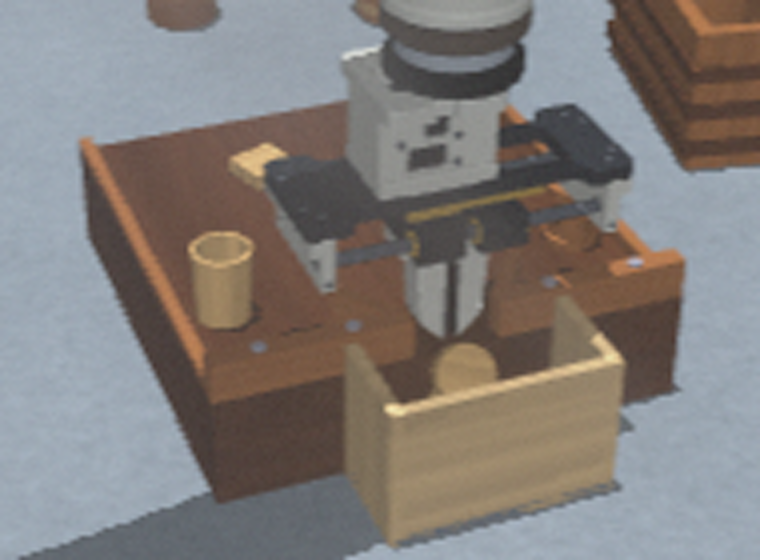

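Request:
carry_out(
  targets=[
    [[0,0,0],[0.01,0,0],0.004],
    [[0,0,0],[0.03,0,-0.005],0.006],
    [[0,0,0],[0.05,0,-0.03],0.006],
    [[0,0,0],[0.07,0.01,-0.065],0.006],
    [[0,0,0],[0.09,0.02,-0.1],0.006],
    [[0,0,0],[0.12,0.04,-0.12],0.006],
    [[0,0,0],[0.15,0.06,-0.13],0.006],
    [[0,0,0],[0.16,0.06,-0.13],0.006],
  ],
)

```text
t: 17.57
tcp_pos: [0.6021, 0.0277, 0.2283]
ee_rot: [-0.001, 0.624, 0.782, 0.004]
force: [0.5, 0.9, 0.8]
grip_width: 0.0058
```

```bash
python3 - <<'E'
from look import *
import cv2
look("w_side")
p,d=cams.snapshot("top");cv2.imwrite("pics/w_top.png",cv2.resize(p[145:320,240:445],None,fx=3.4,fy=3.4,interpolation=cv2.INTER_CUBIC))
c=cams.calibration("top")
# gate-frame map of heights inside box
uu,vv=np.meshgrid(range(390,440),range(180,250));z=d[180:250,390:440]
P=np.linalg.inv(c["K"])@np.c_[uu.ravel(),vv.ravel(),np.ones(uu.size)].T*z.ravel()
W=(c["cam_to_world"][:3,:3]@P).T+c["cam_to_world"][:3,3]
G=((W[:,:2]-g["t"])@g["R"])*1000
for x0 in range(5,75,8):
    print(x0,[ (lambda m: round(float(np.median(W[m,2]))*1000) if m.sum() else None)((abs(G[:,0]-x0)<4)&(abs(G[:,1]-y0)<5)) for y0 in range(-60,61,10)])
E
```

```text
5 [None, None, None, None, None, None, None, None, None, None, None, None, None]
13 [None, None, None, None, None, None, None, None, None, None, None, None, None]
21 [None, None, None, None, None, None, None, None, None, None, None, None, None]
29 [None, None, None, None, None, None, None, None, None, None, None, None, None]
37 [None, None, None, None, None, None, None, None, None, None, None, None, None]
45 [None, None, None, None, None, None, None, None, None, None, None, None, 91]
53 [None, None, None, None, None, None, None, None, None, None, None, None, 91]
61 [None, None, None, None, None, None, None, None, None, None, None, None, 80]
69 [None, None, None, None, None, None, None, 93, 92, 91, 87, 85, 81]
```

View pics/w_side.png

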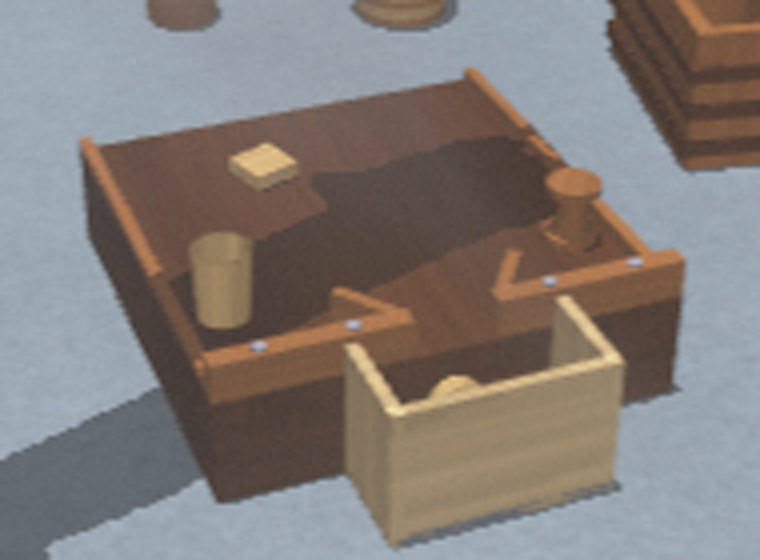

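View pics/w_top.png

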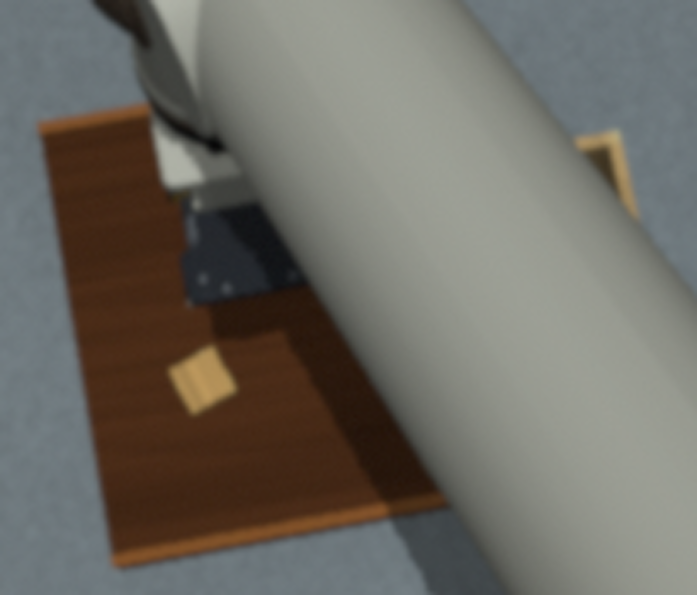

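Request:
carry_out(
  targets=[
    [[0,0,0],[0.02,0,0],0.006],
    [[0,0,0],[0.045,0,0],0.006],
    [[0,0,0],[0.07,0,0],0.006],
    [[0,0,0],[0.09,0,0],0.006],
    [[0,0,0],[0.1,0,0],0.006],
    [[0,0,0],[0.1,0,0],0.006],
  ],
)

```text
t: 18.17
tcp_pos: [0.5752, 0.1234, 0.225]
ee_rot: [-0.003, 0.622, 0.783, 0.0]
force: [0.3, 0.1, -0.2]
grip_width: 0.0058
```

```bash
python3 - <<'E'
from look import *
import cv2
look("x_side")
p,d=cams.snapshot("top");cv2.imwrite("pics/x_top.png",cv2.resize(p[145:320,240:445],None,fx=3.4,fy=3.4,interpolation=cv2.INTER_CUBIC))
E
```

```text
(no output)
```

View pics/x_top.png

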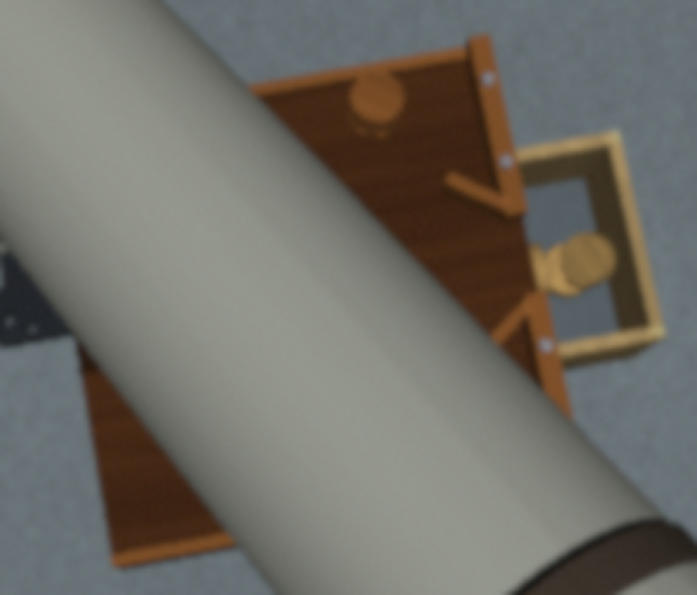

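View pics/x_side.png

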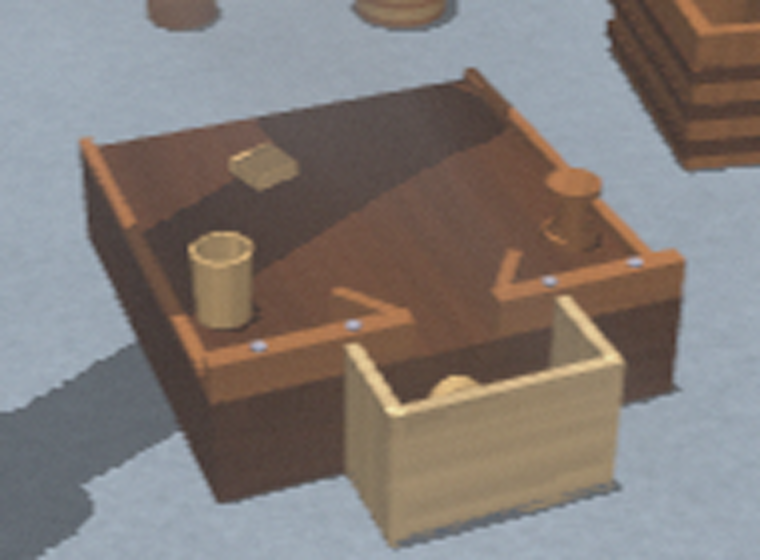

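```bash
python3 - <<'E'
from plant import env,monitor
print(monitor.get_obs()["t"]);print(env.finish_job())
E
```

```text
18.2667
the job is handed in; nothing more can be done
None
```

I swept all three discs through the gate one at a time, and all three are in the slot box. I handed the job in at 18.3 s, with the arm clear of everything.

- **How they were moved:** The discs were cradled between the slightly open fingertips and slid at about 0.06–0.08 m/s. None was lifted or flicked.
- **Discs in the box:** The final top and side pictures show all three inside. One lies flat, one leans against the board-side wall, and the third rests on top of them. All three are below the board's face.
- **Everything else:** The tile, cup and spool are where they started. I saw nothing else disturbed, though I did not check the basket, jar and brush one by one.
- **Forces:** The readings I took were a few newtons at most. The largest was a brief 7 N as the arm stopped in free air.
- **Disagreements:** The side camera read about 3–4 mm away from the top camera, within what its calibration allows once my pixel reading is counted. My depth map of the box floor failed because the arm blocked the view, so I confirmed the discs from the pictures alone.

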